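# Load the keycap curing turntable and start it

## Robot

A 6-joint arm with a two-finger parallel gripper is mounted at the origin on the work surface. World frame = base frame: x ahead of the robot, y to its left, z up, the work surface at z = 0. Lengths are in m, angles in degrees, forces in N, time in s.
With the tool pointing down it reaches from about 0.3 to 0.75 m from the base axis. Payload 8.5 kg.
Tool frame: the origin (TCP) lies midway between the tips of the shut fingers; the grasp point (between the pads) lies 19 mm behind it (env.grip_depth is the distance from the TCP to the grasp point, in m); y points along the fingers, x is the direction in which the jaws open and shut, and the axes are right-handed (so a half turn about y gives the same grasp; the last joint's range is limited). The gripper opens to 85 mm and grips with 20 to 120 N. Pads are 22 mm wide; open, the fingers measure 114 mm over their backs; the gripper's body (76 mm by 85 mm) begins 54 mm behind the grasp point. The pads swing forward as they close: fully open they stand 13 mm farther back than shut.
Start: joints at [-87.852, 21.807, 74.336, -0, 83.858, -12.336], TCP at [0.138, -0.533, 0.231] pointing down, gripper open.
Joint ranges: [-178.18, 178.18], [-50.72, 133.34], [12.68, 142.11], [-81.47, 261.47], [9.98, 163.14], [-165.26, 165.26]. Speed limits (degrees/s): [136.94, 136.94, 180, 180, 180, 180].

## Interface

Orientations are given as a 3x3 rotation matrix whose columns are the frame's x, y, z axes.
In Python, from rig import env gives the robot as it stands.
- The arm moves only by the shell command python3 -m inch 'ROWS' [FORCE]. ROWS is JSON, a list that holds one entry, the list of rows, each a list of 7 numbers: the gripper command: -1 is shut, 1 is fully open, values between are in proportion, then the shift along the world's x, y, z in cm, then the turn, a rotation vector about the world's x, y, z in degrees. In form: [[[grip, dx, dy, dz, rx, ry, rz], ...]]. A call has 1 to 20 rows; each row is the pose to reach, as a shift and turn from the pose commanded when the call began; what a row does not reach only later rows make up. A row lasts 1/8 s, in which the tool goes at most 62.5 mm and 10.7 degrees, less where a joint would pass 70% of its speed; a pose out of reach is approached as far as the arm can. A call with a gripper value outside its range is refused whole. The fingers move at their own pace and stop on an object; FORCE is the grip in N (left out, the last holds). Time passes only in rows, so rows that repeat a pose let the fingers close. It gives the time, the measured TCP pose, the force and the opening at its end, in the units of the state.
- env.observe(): the state, without advancing time (a new reading comes with each control period).
- env.get_image(name): name is "scene" or "top" or "wrist"; returns a dict with "frame" (420x560x3 uint8, red, green, blue), "mtx" (3x3 intrinsics, pixels), "rvec" (rotation vector, rad) and "tvec" (3), from world to camera coordinates, as OpenCV has them. Camera axes: x right, y down, z forward; pixel columns grow to the right and rows downward; lengths in m; the calibration is good to about 2 mm. A picture is of the moment at which its call begins. There is no depth.
- env.close_job(): hands the job in, once; it reports no verdict.
The state is a dict: "time_s": time; "q": joint angles; "qvel": joint speeds; "joint_efforts": joint torques, N m; "position": TCP position; "tool_rot": TCP orientation; "ft_force": force on the tool from outside, world axes, zero at the start; "wrist_torque": the same for the moment, N m; "grip_width": finger opening in m.
Only numpy, scipy, OpenCV 4.12 (cv2) and the standard library are available. Lean on these libraries where they do the work, as an engineer would, in place of code of your own. Each camera call takes 0.05 s, during which the arm holds its last target.

## Task

Get the next batch of resin keycaps curing: swing the lamp arm well clear of the round tray, take the loose lid off the cup, pour all its small keycaps into the far half of the tray (beyond the divider) and lay every long space-bar cap in the near half. Leave the empty cup standing upright on the counter and the lid lying on the counter, both clear of the tray. With everything loaded swing the lamp back over the tray to its stop, and last of all turn the knob clockwise all the way; leave the other things on the counter where they are.

Things in the scene. Friction and masses are not known exactly. Their poses are not given: they have to be found in the camera images.
- station: fixed curing station; origin on the counter under the middle of its round steel tray (250 outside, 242 inside, floor 35 high, rim top 57). A 4 thick divider wall as high as the rim crosses it along the station's y: near half -x, far half +x. Lamp post (24 across, 130 high) at (120, 170), knob at (-130, 170), on a 12 high foot plate 340 x 70 centred at (0, 175).
- tray_mid (a point): middle of the tray, at floor height (35 above the counter)
- lamp (a joint): lamp arm hinge about the vertical post, rad: 0 = at its stop with the lamp over the middle of the tray; grows clockwise seen from above as the lamp swings away to the left, stop at 1.9. A stiff hinge: it stays where it is left (about 1.5 N at the peg).
- lamp_peg (a point): grip point on the upright peg (18 across, 45 high, grip point 17 below its top) on top of the lamp head, 168 above the counter. The round head under it is 110 across and fills heights 108 to 140; the bar from the peg to the post is 22 wide, top at 146.
- lamp_hinge (a point): point on the vertical hinge axis of the lamp arm, at the top of the post, 130 above the counter; the peg is 208 from it
- knob (a joint): twist knob, rad: starts near 0 (off), grows clockwise seen from above, stop at 1.5 (on)
- knob_grip (a point): on the knob's vertical axis, at the height to grip; the knob has a bar grip, which at 0 lies along the station's x axis and turns with the knob
- cup: white plastic cup, loose: 58 across at the foot, 74 at the rim, 85 high, wall 3, floor 4. Origin under its centre, z up. It holds the keycaps. About 0.1 kg empty.
- lid: round grey lid, loose on the cup's rim: disc 86 across, 5 thick, over a plug 58 across, 6 deep, that sits inside the rim. Origin at the centre of the plug's underside, z up. An upright fin stands 28 off-centre towards the lid's +x: 8 thick (x), 34 long (y), top 37 above the origin.
- lid_fin (a point): grip point on the fin, 11 below its top, 26 above the lid's origin
- cap1: resin keycap, 20 x 20 x 14 high, in the cup at the start; origin at the centre of its underside
- cap2: resin keycap, 20 x 20 x 14 high, in the cup at the start; origin at the centre of its underside
- cap3: resin keycap, 20 x 20 x 14 high, in the cup at the start; origin at the centre of its underside
- cap4: resin keycap, 20 x 20 x 14 high, in the cup at the start; origin at the centre of its underside
- cap5: resin keycap, 20 x 20 x 14 high, in the cup at the start; origin at the centre of its underside (None: absent today)
- cap6: resin keycap, 20 x 20 x 14 high, in the cup at the start; origin at the centre of its underside (None: absent today)
- bar1: long resin space-bar cap, 70 long (x) x 20 wide (y) x 16 high, lying on the counter; origin at the centre of its underside (None: absent today)
- bar2: long resin space-bar cap, 70 long (x) x 20 wide (y) x 16 high, lying on the counter; origin at the centre of its underside (None: absent today)
- bar3: long resin space-bar cap, 70 long (x) x 20 wide (y) x 16 high, lying on the counter; origin at the centre of its underside (None: absent today)
- bowl: bystander: open stainless steel bowl, 140 across, 55 high; origin under its centre
- funnel: bystander: green silicone funnel standing mouth down, 80 across, 75 high; origin under its centre
- mould: bystander: black rubber mould block 60 x 80 x 24; origin under its centre
- resin_jar: bystander: capped amber jar, 64 across, 55 high; origin under its centre
- mug: bystander: white ceramic mug, 80 across, 90 high; origin under its centre
Not all that is in view belongs to the job. What is shaped like the cup but pink is not meant.

How it is judged (in metres and radians):
On the way, in this order (a step that is already met when the one before it is completed fails the run):
1. the lamp arm is swung well clear of the tray (value of joint lamp above 1.2 rad), for 0.2 s.
2. with the lamp still clear, all keycaps lie in the far half and all space-bar caps in the near half (x of each of cap1, cap2, cap3, cap4, cap5, cap6 in the frame of station above 0.003 m and horizontal distance between each of cap1, cap2, cap3, cap4, cap5, cap6 and tray_mid below 0.122 m and height (world z) of cap1 between 0.02 and 0.09 m and height (world z) of cap2 between 0.02 and 0.09 m and height (world z) of cap3 between 0.02 and 0.09 m and height (world z) of cap4 between 0.02 and 0.09 m and height (world z) of cap5 between 0.02 and 0.09 m and height (world z) of cap6 between 0.02 and 0.09 m and x of each of bar1, bar2, bar3 in the frame of station below -0.003 m and horizontal distance between each of bar1, bar2, bar3 and tray_mid below 0.115 m and height (world z) of bar1 between 0.02 and 0.06 m and height (world z) of bar2 between 0.02 and 0.06 m and height (world z) of bar3 between 0.02 and 0.06 m and value of joint lamp above 1.1 rad), for 0.2 s.
3. the lamp is back over the tray at its stop (value of joint lamp below 0.1 rad), for 0.2 s.
4. the knob is turned clockwise all the way (value of joint knob above 1.3 rad), for 0.2 s.
At the end, for the whole second after the job is handed in: Keycaps in the tray beyond the divider, space-bar caps in the tray before it; cup upright (0.15 rad) and lid lying on the counter, over 150 mm from the tray middle; lamp within 0.1 rad of its stop over the tray; knob beyond 1.3 rad; all at rest (x of each of cap1, cap2, cap3, cap4, cap5, cap6 in the frame of station above 0.003 m and horizontal distance between each of cap1, cap2, cap3, cap4, cap5, cap6 and tray_mid below 0.122 m and height (world z) of cap1 between 0.02 and 0.09 m and height (world z) of cap2 between 0.02 and 0.09 m and height (world z) of cap3 between 0.02 and 0.09 m and height (world z) of cap4 between 0.02 and 0.09 m and height (world z) of cap5 between 0.02 and 0.09 m and height (world z) of cap6 between 0.02 and 0.09 m and x of each of bar1, bar2, bar3 in the frame of station below -0.003 m and horizontal distance between each of bar1, bar2, bar3 and tray_mid below 0.115 m and height (world z) of bar1 between 0.02 and 0.06 m and height (world z) of bar2 between 0.02 and 0.06 m and height (world z) of bar3 between 0.02 and 0.06 m and angle between cup's own z axis and vertical below 0.15 rad and height (world z) of cup below 0.012 m and horizontal distance between each of cup, lid and tray_mid above 0.15 m and height (world z) of lid below 0.045 m and value of joint lamp below 0.1 rad and value of joint knob above 1.3 rad and linear speed of each of cup, lid below 0.02 m/s); the robot touches nothing.
It fails at once if the knob is turned on while the lamp is swung away (value of joint knob above 0.8 rad and value of joint lamp above 0.5 rad).
It fails at once if a bystander is moved by more than 30 mm (distance of any of bowl, funnel, mould, resin_jar, mug from where it was at the start of the episode above 0.03 m).
Of bar1, bar2, bar3 only 1 to 3 are there at a start; the rules pass over those that are not, and their reading is None.
Of cap5, cap6 only 1 to 2 are there at a start; the rules pass over those that are not, and their reading is None.
At some moment in a run one of bar1, bar2, bar3 may be knocked a few centimetres aside while the robot is not near it.
It also fails if it takes over 210 s, if anything falls off the work surface, if the arm or the gripper's body presses on something with over 40 N, if the wrist force passes 120 N, or if a joint passes its speed limit or range.

## Working session

There is one attempt and no reset: what is moved stays moved. The work goes in short steps, Python scripts to look and compute and a shell command to move; the robot and the scene stay as the last step left them, time stands still between calls to the robot, and variables do not carry over. Pictures are saved under pics/ and viewed, and the job is handed in when it is done.

```bash
ls; mkdir -p pics
python3 - <<'E'
from rig import env
import cv2
for n in ("scene","top","wrist"):
    d=env.get_image(n); cv2.imwrite(f"pics/{n}0.png",d["frame"][:,:,::-1])
    R,_=cv2.Rodrigues(d["rvec"]); print(n,d["mtx"].tolist(),(-R.T@d["tvec"].ravel()).round(3))
print(env.observe(), env.grip_depth)
E
```

```text
pics
scene [[425.42114054860116, 0.0, 283.4150294614026], [0.0, 425.42114054860116, 212.5850666165891], [0.0, 0.0, 1.0]] [1.412 0.211 1.301]
top [[410.23013654067427, 0.0, 280.3957473208978], [0.0, 410.23013654067427, 211.32278920405417], [0.0, 0.0, 1.0]] [0.412 0.016 1.18 ]
wrist [[300.3622221204725, 0.0, 283.57446596039233], [0.0, 300.3622221204725, 211.68273533325342], [0.0, 0.0, 1.0]] [ 0.204 -0.515  0.373]
{'time_s': 0.15, 'q': array([-8.78518171e+01,  2.18331458e+01,  7.43700721e+01,  1.33519044e-03,
        8.38588697e+01, -1.23339207e+01]), 'qvel': array([ 0.03412906, -0.11166043, -0.17998494, -0.05325857,  0.07270943,
        0.0693747 ]), 'joint_efforts': array([ 1.84258068e-03, -4.48628461e+01, -2.31344765e+01, -2.54187598e-04,
        3.85930980e-03, -3.79008611e-05]), 'position': array([ 0.13755562, -0.53230538,  0.23087173]), 'tool_rot': array([[ 2.50075155e-01, -1.74655809e-05,  9.68226428e-01],
       [-9.68225855e-01,  1.08374128e-03,  2.50075026e-01],
       [-1.05367466e-03, -9.99999413e-01,  2.54106142e-04]]), 'ft_force': array([-0.49145369, -0.67413846, -0.00229879]), 'wrist_torque': array([ 0.03149582,  0.04714738, -0.05484696]), 'grip_width': 0.08539979695844373} 0.0187
```

View pics/scene0.png

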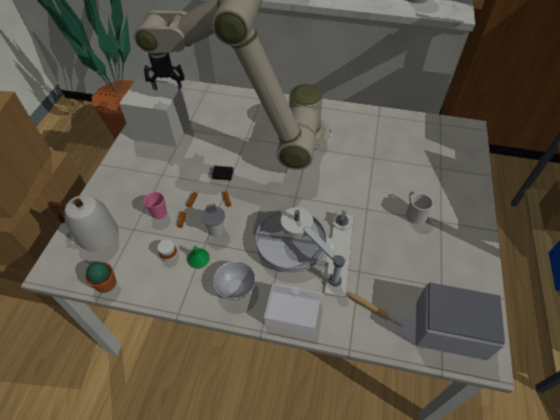

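View pics/top0.png

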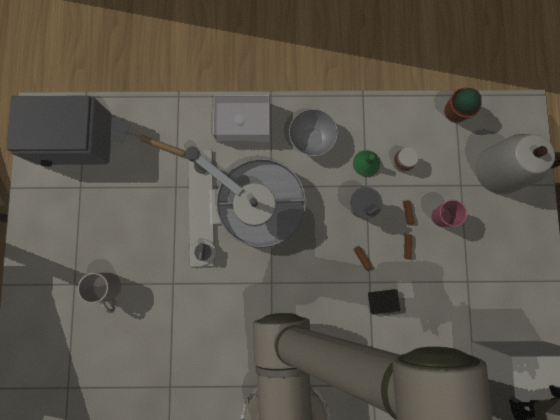

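View pics/wrist0.png

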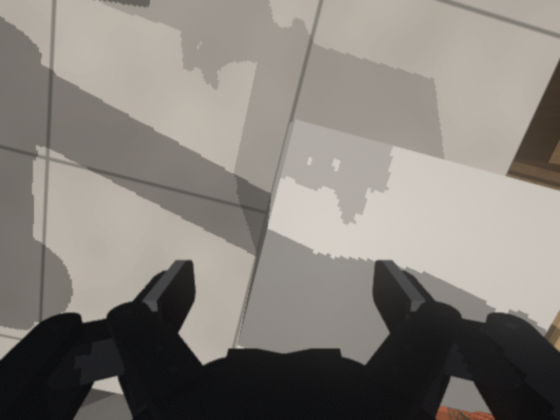

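Top picture: the cup with its grey lid is at about (366,203); the pink cup at (450,214) is the decoy. The three orange bars are at (409,212), (408,246) and (362,258). The lamp peg is near (254,202), the post near (193,154), the knob near (203,252). I'll enlarge to confirm.

```bash
cat > h.py <<'E'
import numpy as np, cv2
from rig import env
def cam(d):
    R,_=cv2.Rodrigues(np.array(d["rvec"])); C=-R.T@np.array(d["tvec"]).ravel(); return R,C
def ray(d,u,v):
    R,C=cam(d); r=R.T@np.linalg.inv(d["mtx"])@np.array([u,v,1.]); return C,r/np.linalg.norm(r)
def onz(d,u,v,z):
    C,r=ray(d,u,v); return C+r*(z-C[2])/r[2]
def proj(d,p):
    return cv2.projectPoints(np.float64(p).reshape(-1,1,3),np.array(d["rvec"]),np.array(d["tvec"]),d["mtx"],None)[0].reshape(-1,2)
def crop(d,x0,y0,x1,y1,k,fn):
    f=d["frame"][y0:y1,x0:x1,::-1]; cv2.imwrite(fn,cv2.resize(f,None,fx=k,fy=k,interpolation=cv2.INTER_CUBIC))
def bars(d):
    f=d["frame"]; h=cv2.cvtColor(f,cv2.COLOR_RGB2HSV)
    m=((h[...,0]<16)&(h[...,1]>140)&(h[...,2]>60)).astype(np.uint8)
    c,_=cv2.findContours(m,cv2.RETR_EXTERNAL,cv2.CHAIN_APPROX_NONE)
    return [cv2.minAreaRect(k)+(cv2.contourArea(k),) for k in c if cv2.contourArea(k)>40]
E
python3 - <<'E'
from h import *
t=env.get_image("top"); crop(t,330,130,480,280,4,"pics/c1.png"); crop(t,170,120,330,280,4,"pics/c2.png")
s=env.get_image("scene"); crop(s,130,160,250,290,5,"pics/c3.png" ); crop(s,240,190,370,310,5,"pics/c4.png")
for n,d in(("t",t),("s",s)):
  for b in bars(d):
    bx=cv2.boxPoints(b[:3]); P=np.array([onz(d,*q,.016) for q in bx])
    e=[P[1]-P[0],P[2]-P[1]]; e=max(e,key=np.linalg.norm)
    print(n,np.round(b[0],1),b[3],onz(d,*b[0],.012).round(3),np.linalg.norm(e).round(3),np.degrees(np.arctan2(e[1],e[0])).round(1))
for nm,u,v,z in(("peg",254,202,.185),("post",193,154,.14),("knob",203,252,.05),("lid",366,203,.09),("mould",383,301,.024),("funnel",366,163,.04)): print(nm,onz(t,u,v,z).round(3))
E
```

```text
t [362.6 257.7] 70.5 [ 0.442 -0.223  0.012] 0.062 -150.5
t [407.5 246. ] 78.5 [ 0.474 -0.352  0.012] 0.062 -2.8
t [408.3 211.7] 80.0 [ 0.572 -0.359  0.012] 0.062 -171.6
s [102.1 280.5] 223.5 [ 0.875 -0.528  0.012] 0.097 49.3
s [181.4 219. ] 50.5 [ 0.575 -0.356  0.012] 0.066 -171.1
s [109.9  94.5] 743.0 [-0.05  -0.947  0.012] 0.294 -165.4
peg [0.575 0.075 0.185]
post [0.71  0.237 0.14 ]
knob [0.459 0.222 0.05 ]
lid [ 0.586 -0.221  0.09 ]
mould [ 0.322 -0.273  0.024]
funnel [ 0.71  -0.236  0.04 ]
```

View pics/c1.png

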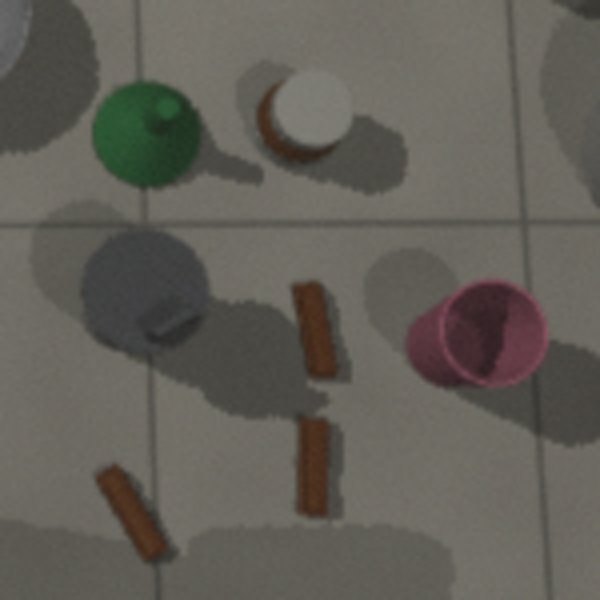

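View pics/c2.png

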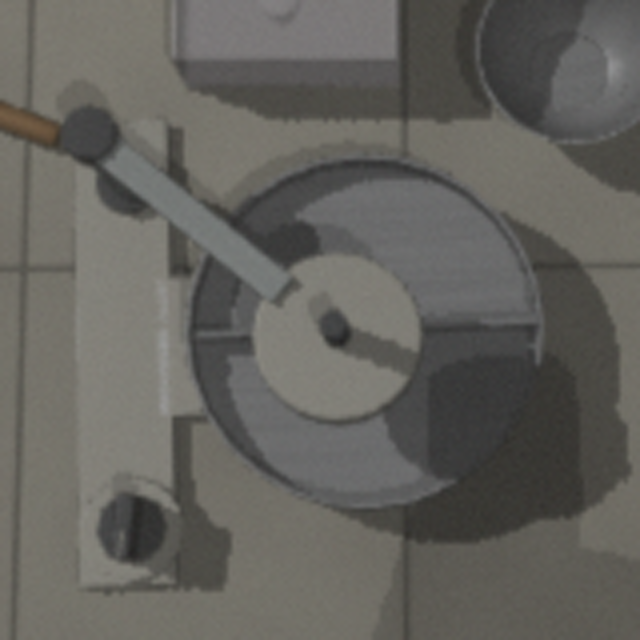

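View pics/c3.png

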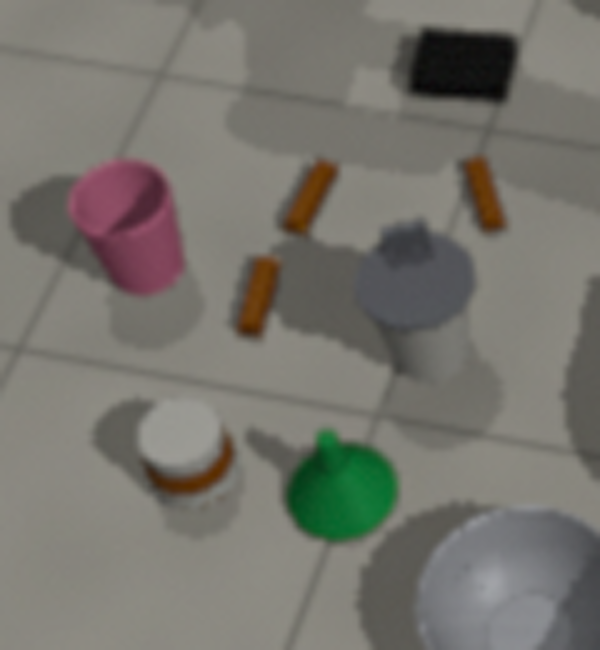

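View pics/c4.png

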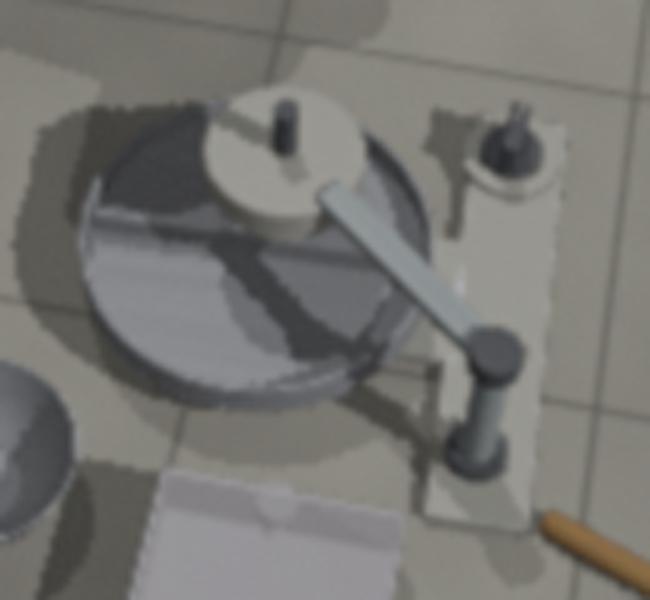

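```bash
cat >> h.py <<'E'
def tri(obs):
    A=np.zeros((3,3));b=np.zeros(3)
    for d,u,v in obs:
        C,r=ray(d,u,v);M=np.eye(3)-np.outer(r,r);A+=M;b+=M@C
    return np.linalg.solve(A,b)
E
python3 - <<'E'
from h import *
t=env.get_image("top");s=env.get_image("scene")
c2=lambda u,v:(u/4+170-.375,v/4+120-.375); c4=lambda u,v:(u/5+240-.4,v/5+190-.4); c1=lambda u,v:(u/4+330-.375,v/4+130-.375); c3=lambda u,v:(u/5+130-.4,v/5+160-.4)
print("peg top",tri([(t,*c2(335,322)),(s,*c4(288,104))]), onz(t,*c2(335,322),.185))
print("post",tri([(t,*c2(90,133)),(s,*c4(495,352))]),onz(t,*c2(90,133),.146))
print("tray",onz(t,*c2(366,332),.057), "left",onz(t,*c2(190,333),.057),"right",onz(t,*c2(542,325),.057),onz(t,*c2(366,158),.057),onz(t,*c2(366,507),.057))
print("divider", onz(t,*c2(195,333),.057)-onz(t,*c2(538,325),.057))
print("knob", tri([(t,*c2(128,528)),(s,*c4(517,115))]))
print("lid disc", onz(t,*c1(145,291),.09))
print("fin top",tri([(t,*c1(172,318)),(s,*c3(405,235))]),onz(t,*c1(172,318),.116))
print("lid scene",onz(s,*c3(415,277),.09))
E
```

```text
peg top [0.57837841 0.07847178 0.18967417] [0.5796329  0.07627944 0.185     ]
post [0.71075932 0.2385655  0.14774872] [0.71143444 0.23789863 0.146     ]
tray [0.59407107 0.06255799 0.057     ] left [0.59406752 0.18446654 0.057     ] right [ 0.59829229 -0.05956319  0.057     ] [0.71809602 0.06255964 0.057     ] [0.47301235 0.06255637 0.057     ]
divider [-0.00426045  0.23779128  0.        ]
knob [0.45877543 0.22737058 0.06267351]
lid disc [ 0.5877814  -0.22106873  0.09      ]
fin top [ 0.56605887 -0.23233653  0.11049775] [ 0.56553827 -0.2325213   0.116     ]
lid scene [ 0.58600319 -0.21988525  0.09      ]
```

```bash
python3 -m inch '[[[0.2,5,7,2,0,0,10],[0.2,9,12,3,0,0,20],[0.2,13,18,3,0,0,30],[0.2,17,24,3,0,0,40],[0.2,21,29,3,0,0,50],[0.2,25,35,3,0,0,60],[0.2,29,40,3,0,0,70],[0.2,33,46,3,0,0,80],[0.2,37,52,3,0,0,90],[0.2,41,57,3,0,0,90],[0.2,44.1,60.9,3,0,0,90],[0.2,44.1,60.9,3,0,0,90],[0.2,44.1,60.9,3,0,0,90],[0.2,44.1,60.9,3,0,0,90]]]' 20
python3 - <<'E'
from h import *
w=env.get_image("wrist"); cv2.imwrite("pics/w1.png",w["frame"][:,:,::-1]); print(cam(w)); o=env.observe(); print(o["q"].round(1),o["tool_rot"].round(2))
H=np.array([.712,.236])
for p,z in(([.579,.0765],.185),([.579,.0765],.14),(H,.146)): print(proj(w,[*p,z]))
E
```

```text
time_s: 2.1
position: [0.5783, 0.0765, 0.261]
tool_rot: [[0.968, -0.001, -0.251], [0.251, -0.0, 0.968], [-0.001, -1.0, -0.0]]
ft_force: [-0.6, -0.0, 0.0]
grip_width: 0.0516
(array([[ 0.9682264 ,  0.25007245, -0.00118717],
       [ 0.24086973, -0.93129829,  0.27324945],
       [ 0.06722655, -0.26485328, -0.96194248]]), array([0.5611752 , 0.14324364, 0.40346399]))
[ -4.1  24.2  65.5  -0.   90.3 -18.6] [[ 0.97 -0.   -0.25]
 [ 0.25 -0.    0.97]
 [-0.   -1.   -0.  ]]
[[284.65912416 220.54379114]]
[[284.54562982 205.57242687]]
[[501.89901322  56.6240782 ]]
```

View pics/w1.png

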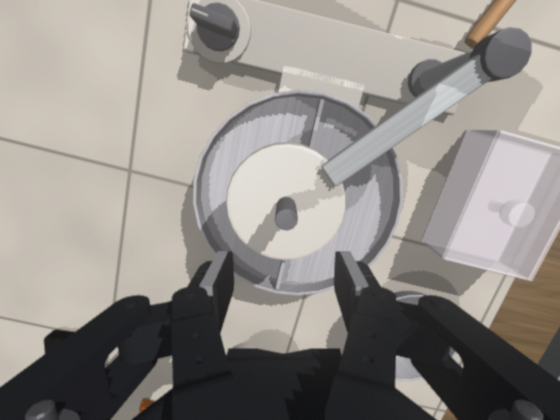

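The wrist view shows the peg top at (286,218), within 2 px of the prediction. I'll go down, grip it and swing it.

```bash
python3 -m inch '[[[0,0.1,0,-5,0,0,0],[0,0.1,0,-9,0,0,0],[0,0.1,0,-10.9,0,0,0],[0,0.1,0,-10.9,0,0,0],[-1,0.1,0,-10.9,0,0,0],[-1,0.1,0,-10.9,0,0,0],[-1,0.1,0,-10.9,0,0,0],[-1,0.1,0,-10.9,0,0,0]]]' 25
python3 - <<'E'
import numpy as np
H=np.array([.712,.236]);p0=np.array([.579,.0765])
r=np.linalg.norm(p0-H);a0=np.degrees(np.arctan2(*(p0-H)[::-1]))
print(r,a0)
for k in range(1,15):
    a=np.radians(a0-6.2*k);p=H+r*np.array([np.cos(a),np.sin(a)]);print(k,((p-p0)*100).round(1))
E
```

```text
time_s: 3.15
position: [0.5802, 0.0761, 0.1539]
tool_rot: [[0.968, 0.003, -0.25], [0.25, -0.001, 0.968], [0.003, -1.0, -0.002]]
ft_force: [-0.9, -3.0, 7.1]
grip_width: 0.0173
0.20767582911836416 -129.82323316923754
1 [-1.6  1.5]
2 [-3.1  3.2]
3 [-4.4  5.1]
4 [-5.5  7. ]
5 [-6.3  9.1]
6 [-6.9 11.3]
7 [-7.3 13.5]
8 [-7.5 15.7]
9 [-7.4 18. ]
10 [-7.  20.2]
11 [-6.4 22.4]
12 [-5.6 24.5]
13 [-4.6 26.5]
14 [-3.4 28.3]
```

```bash
python3 -m inch '[[[-1,0,0,0.2,0,0,0],[-1,-1.6,1.5,0.2,0,0,0],[-1,-3.1,3.2,0.2,0,0,0],[-1,-4.4,5.1,0.2,0,0,0],[-1,-5.5,7.0,0.2,0,0,0],[-1,-6.3,9.1,0.2,0,0,0],[-1,-6.9,11.3,0.2,0,0,0],[-1,-7.3,13.5,0.2,0,0,0],[-1,-7.5,15.7,0.2,0,0,0],[-1,-7.4,18,0.2,0,0,0],[-1,-7,20.2,0.2,0,0,0],[-1,-6.4,22.4,0.2,0,0,0],[-1,-5.6,24.5,0.2,0,0,0],[-1,-4.6,26.5,0.2,0,0,0],[-1,-3.4,28.3,0.2,0,0,0],[-1,-3.4,28.3,0.2,0,0,0],[-1,-3.4,28.3,0.2,0,0,0]]]' 25
python3 - <<'E'
from h import *
w=env.get_image("top"); cv2.imwrite("pics/t2.png",w["frame"][:,:,::-1]);o=env.observe();print(o["q"].round(1),o["ft_force"])
E
```

```text
time_s: 5.28
position: [0.5405, 0.364, 0.1543]
tool_rot: [[0.967, -0.008, -0.255], [0.255, 0.005, 0.967], [-0.007, -1.0, 0.006]]
ft_force: [-15.2, 13.4, 2.1]
grip_width: 0.0173
[23.4 35.4 63.5  0.4 81.4  8.6] [-15.76272321  12.88263542   0.29678637]
```

View pics/t2.png

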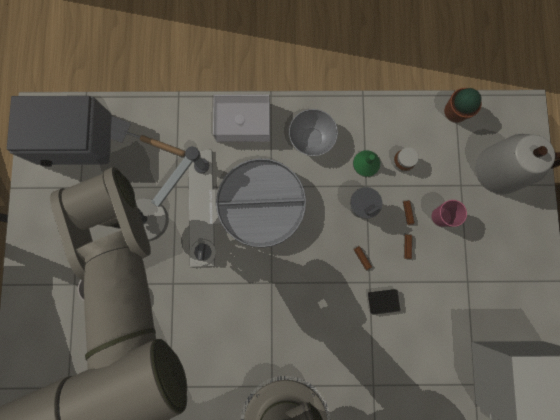

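Top view shows the lamp arm swung left with its head near (150,205), about 1.65 rad, and the tray is uncovered. I'll release it and go to look at the bars.

```bash
python3 -m inch '[[[-0.2,0,0,0,0,0,0],[-0.1,0,0,0,0,0,0],[0,0,0,4,0,0,0],[0,0,0,9,0,0,0],[0,0,-5,12,0,0,-10],[0,-1,-11,12,0,0,-20],[0,-2,-17,12,0,0,-30],[0,-3,-23,12,0,0,-40],[0,-4,-29,12,0,0,-50],[0,-5,-35,12,0,0,-60],[0,-6,-41,12,0,0,-70],[0,-7,-47,12,0,0,-80],[0,-8,-53,12,0,0,-90],[0,-9,-59,12,0,0,-96],[0,-9,-65,12,0,0,-96],[0,-9,-68,12,0,0,-96],[0,-9,-68,12,0,0,-96],[0,-9,-68,12,0,0,-96]]]' 25
cat >> h.py <<'E'
def showbars(d,z=.016):
  for b in bars(d):
    bx=cv2.boxPoints(b[:3]); P=np.array([onz(d,*q,z) for q in bx])
    e=sorted([P[1]-P[0],P[2]-P[1]],key=np.linalg.norm); w,l=[np.linalg.norm(k) for k in e]; e=e[1]
    a=np.degrees(np.arctan2(e[1],e[0]));a=(a+90)%180-90
    print(np.round(b[0]),b[3],P.mean(0).round(4),"l,w",l.round(3),w.round(3),"ang",a.round(1))
E
python3 - <<'E'
from h import *
w=env.get_image("wrist"); cv2.imwrite("pics/w3.png",w["frame"][:,:,::-1]); showbars(w)
w=env.get_image("top"); cv2.imwrite("pics/t3.png",w["frame"][:,:,::-1])
E
```

```text
time_s: 7.58
position: [0.4556, -0.3197, 0.2745]
tool_rot: [[0.148, 0.0, 0.989], [-0.989, 0.0, 0.148], [-0.0, -1.0, 0.0]]
ft_force: [-0.7, 0.3, -0.5]
grip_width: 0.0427
[329.  96.] 336.5 [ 0.5685 -0.3607  0.016 ] l,w 0.05 0.013 ang 6.2
```

View pics/w3.png

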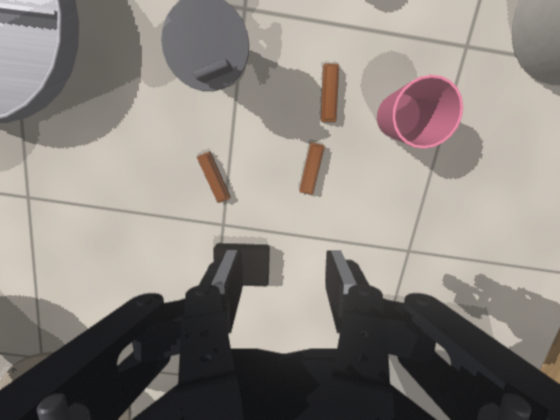

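View pics/t3.png

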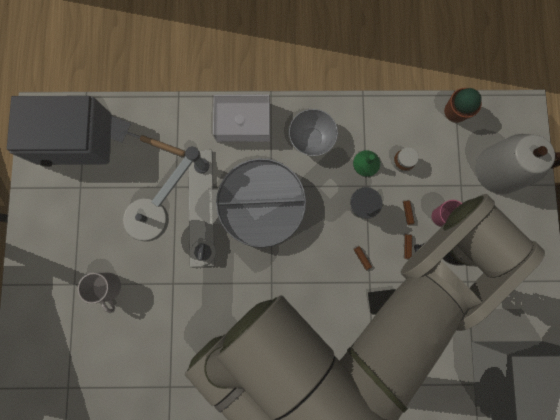

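Wrist view shows three bars at (330,93), (312,168) and (213,177), the lid fin at (214,70), and the pink decoy at (425,110). The lamp stays away. My bar mask is too strict, so I'll loosen it.

```bash
python3 - <<'E'
s=open('h.py').read()
s=s.replace("m=((h[...,0]<16)&(h[...,1]>140)&(h[...,2]>60)).astype(np.uint8)","m=((h[...,0]<16)&(h[...,1]>110)&(h[...,2]>40)).astype(np.uint8); m=cv2.morphologyEx(m,cv2.MORPH_OPEN,np.ones((2,2),np.uint8))")
open('h.py','w').write(s)
E
python3 - <<'E'
from h import *
w=env.get_image("wrist"); print(w["frame"][93,330],w["frame"][168,312],w["frame"][177,213]); showbars(w)
print(); showbars(env.get_image("top"))
E
```

```text
[147  97  65] [149  99  69] [143  96  67]
[214. 178.] 431.5 [ 0.4436 -0.2273  0.016 ] l,w 0.065 0.016 ang 29.4
[312. 169.] 578.5 [ 0.4751 -0.3554  0.016 ] l,w 0.066 0.017 ang -4.5
[330.  94.] 742.5 [ 0.5708 -0.3617  0.016 ] l,w 0.066 0.018 ang 7.5

[363. 259.] 119.5 [ 0.4388 -0.2243  0.016 ] l,w 0.066 0.018 ang 30.2
[409. 247.] 123.5 [ 0.471 -0.355  0.016] l,w 0.062 0.017 ang -2.9
[409. 213.] 121.0 [ 0.568  -0.3602  0.016 ] l,w 0.066 0.019 ang 8.4
[456. 107.] 207.0 [ 0.8864 -0.5164  0.016 ] l,w 0.092 0.074 ang 16.6
```

```bash
python3 -m inch '[[[0,5,-2,-5,0,0,0],[0,10,-4,-10,0,0,0],[0,11.4,-4.1,-15,0,0,0],[0,11.4,-4.1,-20,0,0,0],[0,11.4,-4.1,-25,0,0,0],[0,11.4,-4.1,-27,0,0,0],[0,11.4,-4.1,-27,0,0,0],[0,11.4,-4.1,-27,0,0,0]]]' 30
python3 - <<'E'
from h import *
w=env.get_image("wrist"); cv2.imwrite("pics/w4.png",w["frame"][:,:,::-1])
E
```

```text
time_s: 8.78
position: [0.5703, -0.3617, 0.0058]
tool_rot: [[0.148, 0.002, 0.989], [-0.989, -0.002, 0.148], [0.002, -1.0, 0.001]]
ft_force: [0.8, -0.2, 0.7]
grip_width: 0.0429
```

View pics/w4.png

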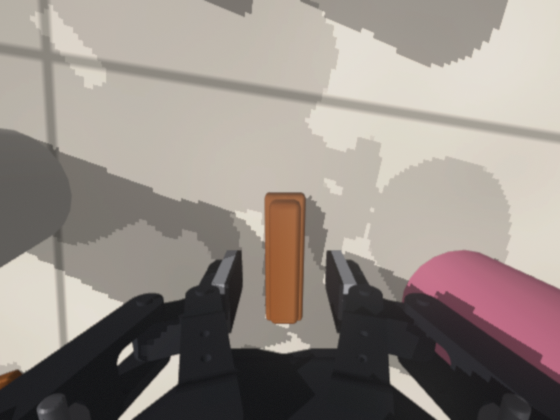

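```bash
python3 -m inch '[[[-1,0,0,0,0,0,0],[-1,0,0,0,0,0,0],[-1,0,0,0,0,0,0],[-1,0,0,5,0,0,0],[-1,0,0,10,0,0,0],[-1,0,0,15,0,0,0],[-1,0,3,19,0,0,0],[-1,0,8,19,0,0,-7.5],[-1,-1,14,19,0,0,-7.5],[-1,-2,20,19,0,0,-7.5],[-1,-2.9,26,19,0,0,-7.5],[-1,-2.9,32,19,0,0,-7.5],[-1,-2.9,37.5,17,0,0,-7.5],[-1,-2.9,37.5,12,0,0,-7.5],[-1,-2.9,37.5,8,0,0,-7.5],[-1,-2.9,37.5,8,0,0,-7.5],[-1,-2.9,37.5,8,0,0,-7.5]]]' 30
python3 - <<'E'
from h import *
w=env.get_image("wrist"); cv2.imwrite("pics/w5.png",w["frame"][:,:,::-1])
E
```

```text
time_s: 10.95
position: [0.5414, 0.0132, 0.0859]
tool_rot: [[0.017, 0.002, 1.0], [-1.0, -0.0, 0.017], [0.001, -1.0, 0.002]]
ft_force: [0.3, -0.1, 0.0]
grip_width: 0.0194
```

View pics/w5.png

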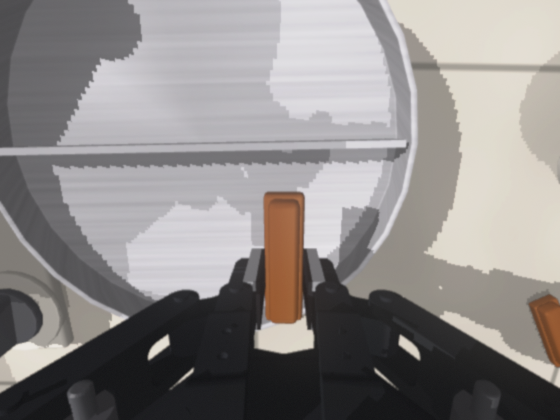

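```bash
python3 -m inch '[[[-1,0,0,-3,0,0,0],[-1,0,0,-4.2,0,0,0],[-1,0,0,-4.2,0,0,0],[-0.2,0,0,-4.2,0,0,0],[-0.2,0,0,-4.2,0,0,0],[-0.2,0,0,-4.2,0,0,0],[-0.2,0,0,0,0,0,0],[-0.2,0,0,5,0,0,0],[0,0,-6,10,0,0,-4.5],[0,-2,-12,10,0,0,-4.5],[0,-4,-18,10,0,0,-4.5],[0,-6,-24,10,0,0,-4.5],[0,-6.9,-30,6,0,0,-4.5],[0,-6.9,-36,2,0,0,-4.5],[0,-6.9,-36.9,0,0,0,-4.5],[0,-6.9,-36.9,0,0,0,-4.5],[0,-6.9,-36.9,0,0,0,-4.5]]]' 30
python3 - <<'E'
from h import *
w=env.get_image("wrist"); cv2.imwrite("pics/w6.png",w["frame"][:,:,::-1]); showbars(w)
w=env.get_image("top"); crop(w,210,140,490,320,2.8,"pics/t6.png"); showbars(w)
E
```

```text
time_s: 13.12
position: [0.4718, -0.355, 0.0851]
tool_rot: [[-0.061, 0.0, 0.998], [-0.998, -0.0, -0.061], [0.0, -1.0, 0.0]]
ft_force: [0.6, -0.3, 0.1]
grip_width: 0.0425
[123. 264.] 2211.0 [ 0.446  -0.2303  0.016 ] l,w 0.067 0.023 ang 30.8
[284. 215.] 1970.5 [ 0.4771 -0.3559  0.016 ] l,w 0.066 0.017 ang -2.9
[363. 259.] 125.0 [ 0.4387 -0.2245  0.016 ] l,w 0.067 0.018 ang 29.5
[280. 222.] 120.0 [0.5431 0.0104 0.016 ] l,w 0.066 0.017 ang -0.4
[457. 107.] 210.5 [ 0.887 -0.518  0.016] l,w 0.094 0.076 ang 16.5
```

View pics/w6.png

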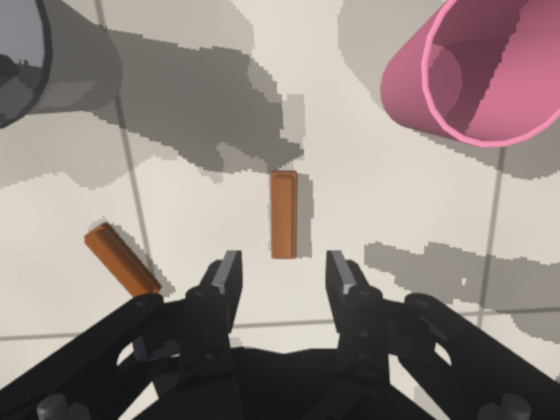

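View pics/t6.png

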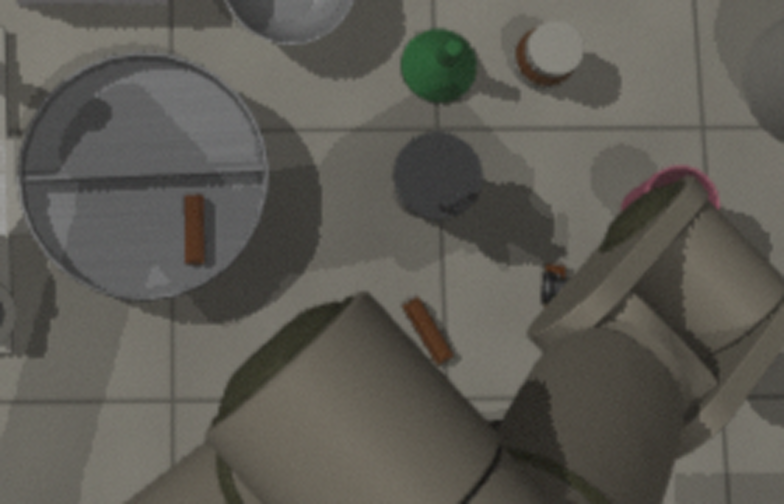

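```bash
python3 -m inch '[[[0,0.3,0,-5,0,0,0],[0,0.3,0,-8,0,0,0],[0,0.3,0,-8,0,0,0],[-1,0.3,0,-8,0,0,0],[-1,0.3,0,-8,0,0,0],[-1,0.3,0,-8,0,0,0],[-1,0.3,0,-4,0,0,0],[-1,0.3,0,2,0,0,0],[-1,0.3,2,8,0,0,0],[-1,0.3,8,10,0,0,4.5],[-1,0.3,14,10,0,0,4.5],[-1,1,20,10,0,0,4.5],[-1,3,26,10,0,0,4.5],[-1,5,32,10,0,0,4.5],[-1,6.8,38,8,0,0,4.5],[-1,6.8,41.7,4,0,0,4.5],[-1,6.8,41.7,0,0,0,4.5],[-1,6.8,41.7,-2,0,0,4.5],[-1,6.8,41.7,-2,0,0,4.5]]]' 30
python3 - <<'E'
from h import *
w=env.get_image("wrist"); cv2.imwrite("pics/w7.png",w["frame"][:,:,::-1])
E
```

```text
time_s: 15.6
position: [0.5391, 0.0617, 0.0641]
tool_rot: [[0.017, -0.001, 1.0], [-1.0, 0.0, 0.017], [-0.0, -1.0, -0.001]]
ft_force: [0.5, -0.3, 1.1]
grip_width: 0.0186
```

View pics/w7.png

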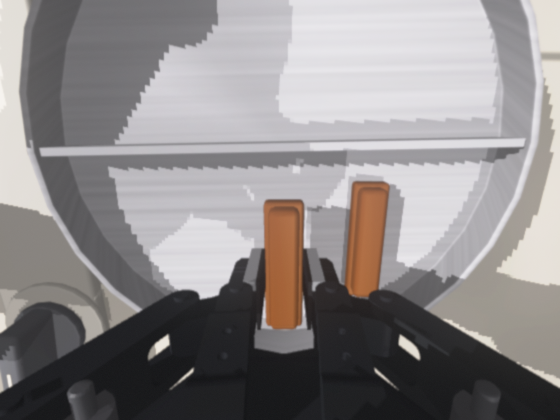

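```bash
python3 -m inch '[[[-1,0,0,-2.1,0,0,0],[-1,0,0,-2.1,0,0,0],[-0.2,0,0,-2.1,0,0,0],[-0.2,0,0,-2.1,0,0,0],[-0.2,0,0,-2.1,0,0,0],[-0.2,0,0,2,0,0,0],[-0.2,0,0,7,0,0,0],[0,-2,-6,10,0,0,9],[0,-4,-12,10,0,0,19],[0,-6,-18,10,0,0,28.7],[0,-9.5,-24,8,0,0,28.7],[0,-9.5,-29,4,0,0,28.7],[0,-9.5,-29,2,0,0,28.7],[0,-9.5,-29,2,0,0,28.7]]]' 30
python3 - <<'E'
from h import *
w=env.get_image("wrist"); cv2.imwrite("pics/w8.png",w["frame"][:,:,::-1]); showbars(w)
E
```

```text
time_s: 17.4
position: [0.4434, -0.2291, 0.0828]
tool_rot: [[0.493, -0.003, 0.87], [-0.87, 0.003, 0.493], [-0.004, -1.0, -0.001]]
ft_force: [0.2, 1.0, 0.7]
grip_width: 0.0428
[278. 216.] 2031.5 [ 0.4453 -0.2233  0.016 ] l,w 0.066 0.017 ang 29.8
```

View pics/w8.png

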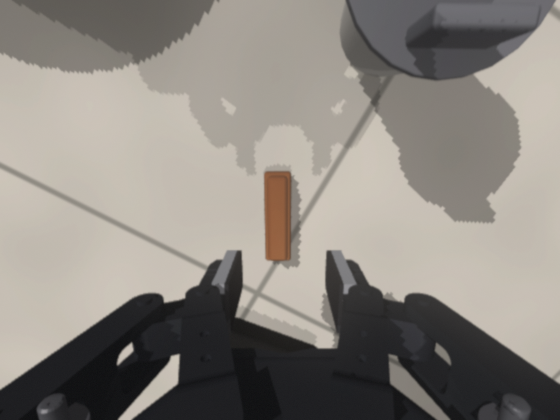

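```bash
python3 -m inch '[[[0,0.1,0.4,-4,0,0,0],[0,0.1,0.4,-7.8,0,0,0],[0,0.1,0.4,-7.8,0,0,0],[-1,0.1,0.4,-7.8,0,0,0],[-1,0.1,0.4,-7.8,0,0,0],[-1,0.1,0.4,-7.8,0,0,0],[-1,0.1,0.4,-3,0,0,0],[-1,0.1,0.4,3,0,0,0],[-1,1,5,8,0,0,-9],[-1,3,11,10,0,0,-19],[-1,5,17,10,0,0,-28.7],[-1,7,23,10,0,0,-28.7],[-1,9.6,29,8,0,0,-28.7],[-1,9.6,33.9,4,0,0,-28.7],[-1,9.6,33.9,0,0,0,-28.7],[-1,9.6,33.9,-2,0,0,-28.7],[-1,9.6,33.9,-2,0,0,-28.7]]]' 30
python3 - <<'E'
from h import *
w=env.get_image("wrist"); cv2.imwrite("pics/w9.png",w["frame"][:,:,::-1])
E
```

```text
time_s: 19.58
position: [0.5401, 0.1108, 0.0643]
tool_rot: [[0.018, -0.001, 1.0], [-1.0, -0.0, 0.018], [0.0, -1.0, -0.001]]
ft_force: [-0.6, 0.8, 0.4]
grip_width: 0.0188
```

View pics/w9.png

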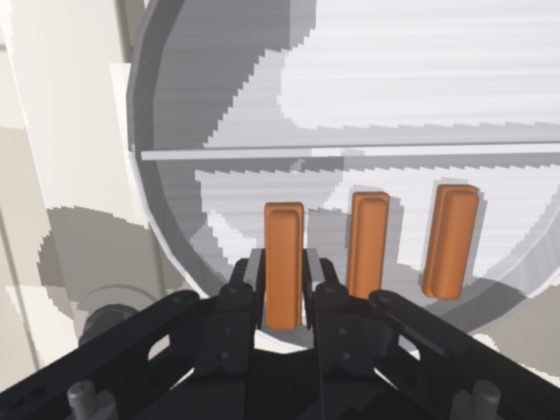

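```bash
python3 -m inch '[[[-1,0,0,-2.1,0,0,0],[-1,0,0,-2.1,0,0,0],[-0.2,0,0,-2.1,0,0,0],[-0.2,0,0,-2.1,0,0,0],[-0.2,0,0,-2.1,0,0,0],[-0.2,0,0,2,0,0,0],[-0.2,0,0,8,0,0,0],[0,0,-4,13,0,0,10],[0,0,-8,17.6,0,0,20],[0,1,-12,17.6,0,0,30],[0,1,-16,17.6,0,0,40],[0,1,-20,17.6,0,0,50],[0,1,-24,17.6,0,0,60],[0,1,-28,17.6,0,0,70],[0,2.6,-32,17.6,0,0,80],[0,2.6,-34.3,17.6,0,0,90],[0,2.6,-34.3,17.6,0,0,100],[0,2.6,-34.3,17.6,0,0,109],[0,2.6,-34.3,17.6,0,0,109],[0,2.6,-34.3,17.6,0,0,109]]]' 30
python3 - <<'E'
from h import *
w=env.get_image("wrist"); cv2.imwrite("pics/w10.png",w["frame"][:,:,::-1]); print(proj(w,[.566,-.2325,.116]),proj(w,[.5877,-.2205,.09]))
w=env.get_image("top"); crop(w,210,140,490,320,2.8,"pics/t10.png"); showbars(w,.05)
print(env.observe()["q"].round(1))
E
```

```text
time_s: 22.12
position: [0.5665, -0.2324, 0.2404]
tool_rot: [[0.941, 0.0, -0.339], [0.339, 0.0, 0.941], [0.0, -1.0, 0.0]]
ft_force: [-0.7, 0.0, -1.4]
grip_width: 0.0428
[[283.20016478 204.46766821]] [[307.79987102 194.11541326]]
[263. 224.] 111.5 [0.5339 0.0577 0.05  ] l,w 0.064 0.017 ang -0.1
[246. 224.] 111.0 [0.5342 0.1061 0.05  ] l,w 0.064 0.014 ang 0.3
[280. 222.] 112.5 [0.5392 0.0105 0.05  ] l,w 0.064 0.017 ang -0.4
[457. 106.] 226.0 [ 0.8767 -0.5043  0.05  ] l,w 0.091 0.077 ang 10.0
[-33.4  27.9  62.7  -0.   89.4 -53.2]
```

View pics/w10.png

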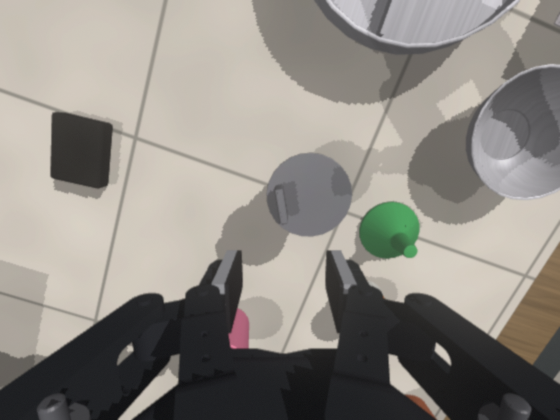

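View pics/t10.png

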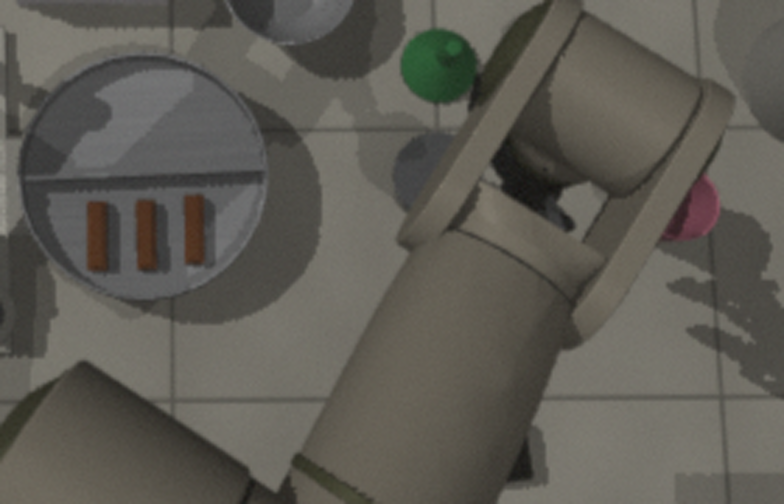

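All three bars lie in the near half. Next, an enlarged look at the lid fin.

Run:
```python
from h import *
w=env.get_image("wrist"); crop(w,255,145,365,245,6,"pics/w10c.png")
```

```text
(no output)
```

View pics/w10c.png

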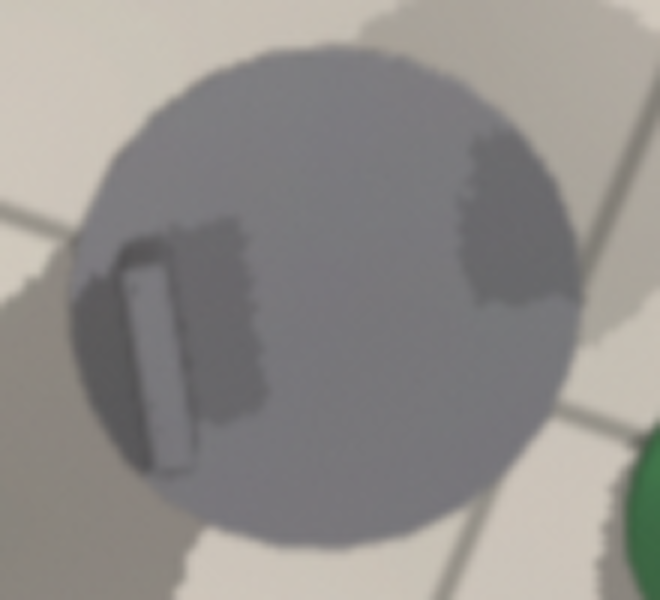

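Run:
```python
from h import *
w=env.get_image("wrist"); c=lambda u,v:onz(w,u/6+255-.4,v/6+145-.4,.116)
f=c(158,368);a=c(142,265);b=c(175,470);e=b-a
l=onz(w,326/6+254.6,297/6+144.6,.090)
print(f,l,np.linalg.norm(f-l),np.linalg.norm(e),np.degrees(np.arctan2(*(f-l)[1::-1])),np.degrees(np.arctan2(e[1],e[0])),env.observe()["position"])
```

```text
[ 0.56454969 -0.23453122  0.116     ] [ 0.58877318 -0.22008612  0.09      ] 0.03835933398759544 0.03282721814436482 -149.19127354796322 -61.40768253622419 [ 0.56656616 -0.23243553  0.24036703]
```

```bash
python3 -m inch '[[[0,-0.2,-0.2,-5,0,0,10.3],[0,-0.2,-0.2,-10,0,0,10.3],[0,-0.2,-0.2,-12,0,0,10.3],[0,-0.2,-0.2,-12,0,0,10.3]]]' 30
python3 - <<'E'
from h import *
w=env.get_image("wrist"); cv2.imwrite("pics/w11.png",w["frame"][:,:,::-1])
E
```

```text
time_s: 22.82
position: [0.5641, -0.2342, 0.1191]
tool_rot: [[0.864, -0.002, -0.504], [0.504, 0.002, 0.864], [-0.001, -1.0, 0.003]]
ft_force: [0.6, -0.0, 0.5]
grip_width: 0.0429
```

View pics/w11.png

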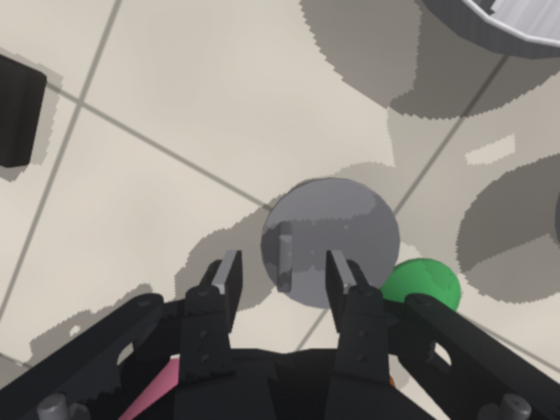

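The fin is upright and centred between the fingers at (285,262). Grip and lift.

```bash
python3 -m inch '[[[0,0,0,-2.6,0,0,0],[0,0,0,-2.6,0,0,0],[-1,0,0,-2.6,0,0,0],[-1,0,0,-2.6,0,0,0],[-1,0,0,-2.6,0,0,0],[-1,0,0,-2.6,0,0,0],[-1,0,0,0,0,0,0],[-1,0,0,3,0,0,0],[-1,-4,2,5,0,0,0],[-1,-9,5,5,0,0,0],[-1,-14,8,5,0,0,0],[-1,-18.9,11,2,0,0,0],[-1,-18.9,11,-4,0,0,0],[-1,-18.9,11,-9,0,0,0],[-1,-18.9,11,-9,0,0,0]]]' 35
python3 - <<'E'
from h import *
w=env.get_image("wrist"); cv2.imwrite("pics/w12.png",w["frame"][:,:,::-1])
w=env.get_image("scene"); cv2.imwrite("pics/s12.png",w["frame"][:,:,::-1])
E
```

```text
time_s: 24.75
position: [0.3743, -0.1237, 0.0288]
tool_rot: [[0.864, -0.005, -0.504], [0.504, 0.004, 0.864], [-0.003, -1.0, 0.006]]
ft_force: [1.5, 0.1, -0.4]
grip_width: 0.0072
```

View pics/w12.png

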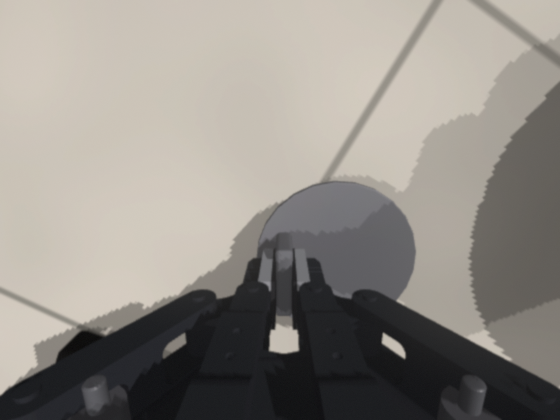

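View pics/s12.png

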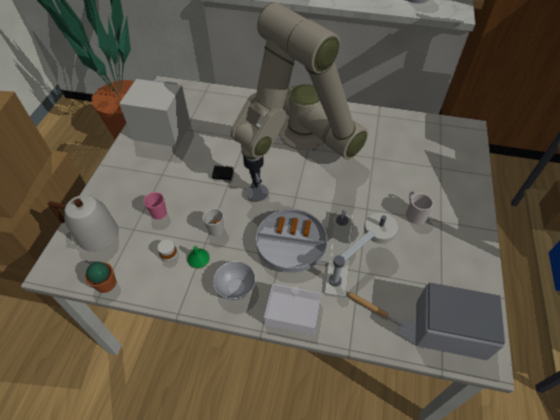

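```bash
python3 -m inch '[[[-1,0,0,-1.0,0,0,0],[-1,0,0,-1.2,0,0,0],[-1,0,0,-1.2,0,0,0],[-0.4,0,0,-1.2,0,0,0],[-0.4,0,0,-1.2,0,0,0],[-0.4,0,0,2,0,0,0],[0,0,0,7,0,0,0],[0,0,0,13,0,0,0],[1,3,-3,19,0,0,-10],[1,7,-8,22,0,0,-20],[1,12,-12,22,0,0,-30],[1,17,-17,22,0,0,-40],[1,17,-20,22,0,0,-50],[1,17,-20,22,0,0,-50],[1,17,-20,22,0,0,-50]]]' 35
python3 - <<'E'
from h import *
o=env.observe(); print(o["q"].round(2),o["position"].round(4))
w=env.get_image("top"); crop(w,210,140,490,320,2.8,"pics/t13.png")
E
python3 -m inch '[[[1,0,0,0,10,0,0],[1,0,0,0,20,0,0],[1,0,0,0,20,0,0],[1,0,0,0,20,0,0]]]'
python3 - <<'E'
from h import *
o=env.observe(); print(o["q"].round(2),o["position"].round(4))
E
```

```text
time_s: 26.72
position: [0.5453, -0.3241, 0.2501]
tool_rot: [[0.942, -0.001, 0.336], [-0.336, 0.001, 0.942], [-0.001, -1.0, 0.001]]
ft_force: [-0.9, 0.2, 0.2]
grip_width: 0.085
[-4.140e+01  3.001e+01  5.750e+01  1.000e-02  9.255e+01 -2.174e+01] [ 0.5453 -0.3241  0.2501]
time_s: 27.28
position: [0.5456, -0.3236, 0.251]
tool_rot: [[0.942, 0.0, 0.336], [-0.316, 0.34, 0.886], [-0.114, -0.941, 0.32]]
ft_force: [0.4, -0.3, 0.6]
grip_width: 0.0858
[-46.9   35.85  49.2   14.23 109.16 -24.24] [ 0.5456 -0.3236  0.251 ]
```

View pics/t13.png

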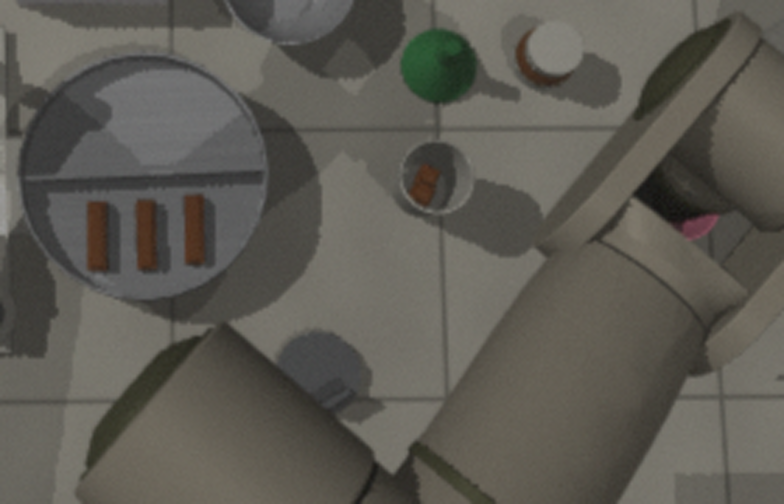

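Lid lies on the counter at crop (325,370); the cup is open with keycaps inside at crop (437,178). I'll fit a small kinematic model to check that the sideways grasp is reachable.

```bash
cat > kin.py <<'E'
import numpy as np
from scipy.spatial.transform import Rotation as Ro
from scipy.optimize import least_squares
def fk(P,q):
    a1,d1,L1,L2,a3,d6=P; q=np.radians(q)
    f=lambda a:np.array([np.sin(a),0,np.cos(a)])
    g=lambda a:np.array([np.cos(a),0,-np.sin(a)])
    a=q[1]+q[2]
    w=np.array([a1,0,d1])+L1*f(q[1])+L2*f(a)+a3*g(a)
    Q=Ro.from_rotvec(SGN*q[3]*f(a)).as_matrix()
    t=Q@f(a+q[4]); el=np.array([a1,0,d1])+L1*f(q[1])
    jx=Q@(-g(a+q[4]))   # jaw x at j6=0
    jx=Ro.from_rotvec(q[5]*t).as_matrix()@jx
    R=Ro.from_rotvec([0,0,q[0]]).as_matrix()
    return R@(w+d6*t),R@t,R@jx,R@w,R@el
SGN=1
D=[([-87.8518,21.833,74.37,0,83.8589,-12.334],[.13756,-.53231,.23087]),([-33.4,27.9,62.7,0,89.4,-53.2],[.56657,-.23244,.24037]),([-4.1,24.2,65.5,0,90.3,-18.6],[.5783,.0765,.261]),([-41.4,30.01,57.5,.01,92.55,-21.74],[.5453,-.3241,.2501]),([-46.9,35.85,49.2,14.23,109.16,-24.24],[.5456,-.3236,.251])]
def fit():
    r=lambda P:np.concatenate([fk(P,q)[0]-p for q,p in D])
    return least_squares(r,[0,.3,.4,.4,0,.2])
E
python3 - <<'E'
import kin,numpy as np
for s in(1,-1):
    kin.SGN=s; r=kin.fit(); print(s,r.cost,r.x.round(4),np.abs(r.fun).max()); f=kin.fk(r.x,kin.D[-1][0]); print([k.round(3) for k in f])
E
```

```text
1 0.02939318413167184 [-0.3918 -0.079   1.0355  0.5295 -0.0416  0.6366] 0.1179337786362
[array([ 0.505, -0.323,  0.249]), array([ 0.   ,  0.34 , -0.941]), array([ 0.942, -0.316, -0.114]), array([ 0.505, -0.539,  0.847]), array([ 0.147, -0.157,  0.76 ])]
-1 0.034716892999694264 [ 0.7911  0.5569 -0.471  -0.0094  0.3978 -0.5073] 0.12223493212750647
[array([ 0.541, -0.406,  0.255]), array([-0.339,  0.022, -0.941]), array([ 0.846, -0.43 , -0.315]), array([ 0.369, -0.394, -0.222]), array([ 0.352, -0.376,  0.175])]
```

```bash
sed -i 's/a1,d1,L1,L2,a3,d6=P;/a1,d1,L1,L2,a3,d6,b=P;/; s/w=np.array(\[a1,0,d1\])/w=np.array([a1,b,d1])/; s/el=np.array(\[a1,0,d1\])/el=np.array([a1,b,d1])/; s/\[0,.3,.4,.4,0,.2\])/[0,.2,.4,.4,0,.2,.12])/' kin.py
python3 - <<'E'
import kin,numpy as np
r=kin.fit(); print(r.cost,r.x.round(4),np.abs(r.fun).max()); f=kin.fk(r.x,kin.D[-1][0]); print([k.round(3) for k in f])
E
```

```text
1.2228351665294824e-07 [0.0007 0.132  0.5357 0.3507 0.1042 0.257  0.1176] 0.00021005767939397124
[array([ 0.546, -0.324,  0.251]), array([ 0.   ,  0.34 , -0.941]), array([ 0.942, -0.316, -0.114]), array([ 0.546, -0.411,  0.493]), array([ 0.301, -0.149,  0.566])]
```

```bash
cat >> kin.py <<'E'
P=fit().x
lo=[-178,-50.7,12.7,-81.4,10,-165];hi=[178,133.3,142.1,261.4,163.1,165.2]
def ik(p,t,jx,q0):
    r=lambda q:np.concatenate([(fk(P,q)[0]-p)*5,(fk(P,q)[1]-t),(fk(P,q)[2]-jx)])
    s=least_squares(r,q0,bounds=(lo,hi),x_scale=50); return s.x,np.abs(s.fun).max()
def pose(g,psi,pit,roll,off=.020):
    a,b,c=np.radians([psi,pit,roll]); t=np.array([np.cos(a)*np.cos(b),np.sin(a)*np.cos(b),-np.sin(b)])
    j0=np.array([np.sin(a),-np.cos(a),0]); j=Ro.from_rotvec(c*t).as_matrix()@j0
    return np.array(g)+off*t,t,j
E
python3 - <<'E'
from kin import *
q0=np.array([-47,36,49,14,109,-24.])
for psi in(30,45,60,75,90):
  for pit in(30,):
    q=q0
    for k in np.linspace(85,pit,12):
        q,e=ik(*pose([.587,-.221,.06],psi,k,0),q)
    print("grasp",psi,pit,q.round(1),round(e,4),fk(P,q)[3].round(3),fk(P,q)[4].round(3))
    a,e1=ik(*pose([.587,-.221,.18],psi,30,0),q)
    b,e2=ik(*pose([.645,.063,.18],psi,10,0),a)
    out=[]
    for sg in(1,-1):
      c=b
      for k in range(15,181,15):
        c,e3=ik(*pose([.645,.063,.115],psi,10,sg*k),c)
        if e3>.01: break
      out.append((sg*k,c.round(1),round(e3,3)))
    print("  pour",b.round(1),round(e2,4),out)
E
```

```text
grasp 30 30 [-51.4  43.9  97.7  76.3  61.8 -45.8] 0.0 [ 0.409 -0.324  0.179] [ 0.324 -0.217  0.518]
  pour [-22.2  35.6 109.1 116.7  60.6 -58.4] 0.0 [(180, array([-22.2,  44. , 110.4, 121.1,  65.3, 112.1]), np.float64(0.0)), (-105, array([ -23. ,   42.7,  108.1,  115.3,   63.6, -165. ]), np.float64(0.041))]
grasp 45 30 [-51.5  46.5  88.8  63.9  73.3 -43.1] 0.0 [ 0.442 -0.366  0.179] [ 0.334 -0.231  0.501]
  pour [-25.9  37.7 101.9  98.1  70.  -49.3] 0.0 [(180, array([-25.9,  45.2, 103.1, 101.2,  71.5, 121.5]), np.float64(0.0)), (-120, array([ -26. ,   43.5,   98.5,   93. ,   70.4, -165. ]), np.float64(0.075))]
grasp 60 30 [-50.3  49.5  79.3  54.6  85.4 -42.8] 0.0 [ 0.484 -0.399  0.179] [ 0.351 -0.239  0.48 ]
  pour [-27.2  40.7  92.7  84.6  81.1 -42.7] 0.0 [(180, array([-27.2,  47.4,  93.8,  85.9,  80.5, 129.4]), np.float64(0.0)), (-120, array([ -27. ,   46.9,   91.6,   83.3,   80.7, -165. ]), np.float64(0.039))]
grasp 75 30 [-48.1  53.   69.4  47.   97.5 -44.5] 0.0 [ 0.534 -0.419  0.179] [ 0.374 -0.24   0.454]
  pour [-26.7  44.5  82.2  75.   93.2 -38.1] 0.0 [(180, array([-26.7,  50.4,  83.3,  74.7,  91.4, 135.1]), np.float64(0.0)), (-135, array([ -25.5,   49.9,   77.3,   70.2,   93.2, -165. ]), np.float64(0.117))]
grasp 90 30 [-45.3  56.5  59.8  40.2 109.3 -48.1] 0.0 [ 0.587 -0.426  0.179] [ 0.398 -0.236  0.427]
  pour [-25.   48.7  70.9  68.2 106.  -35. ] 0.0 [(180, array([-25. ,  54. ,  72. ,  66.7, 103.5, 139. ]), np.float64(0.0)), (-135, array([ -24. ,   54.3,   67.4,   65.2,  105.5, -165. ]), np.float64(0.097))]
```

Run:
```python
from h import *; import kin
from kin import Ro
t=env.get_image("top"); crop(t,340,170,400,240,8,"pics/cup14.png"); s=env.get_image("scene"); crop(s,190,200,240,250,10,"pics/cup14s.png")
print(onz(t,437/2.8+210-.3,178/2.8+140-.3,.085))
o=env.observe(); R0=o["tool_rot"]
p,tt,j=kin.pose([.587,-.221,.06],45,30,0); R=np.c_[j,tt,np.cross(j,tt)]
print(p,np.degrees(Ro.from_matrix(R@R0.T).as_rotvec()).round(1),o["position"])
```

```text
[ 0.58613298 -0.22178683  0.085     ]
[ 0.59924745 -0.20875255  0.05      ] [ 32.  -27.3 -27.6] [ 0.54578379 -0.32326331  0.25132395]
```

View pics/cup14.png

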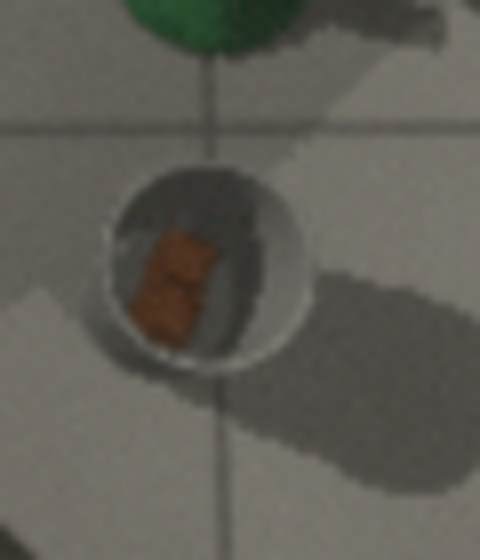

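View pics/cup14s.png

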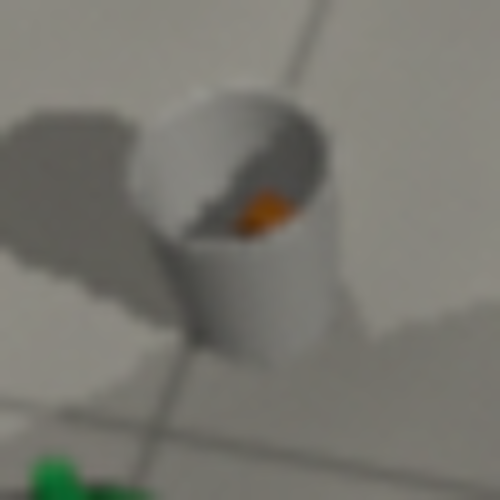

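```bash
python3 -m inch '[[[1,-2,0,0,6.4,-5.5,-5.5],[1,-4,0,0,12.8,-10.9,-11],[1,-6,0,0,19.2,-16.4,-16.6],[1,-6,0,0,25.6,-21.8,-22.1],[1,-6,0,0,32,-27.3,-27.6],[1,-6,0,-3,32,-27.3,-27.6],[1,-5,1.2,-8,32,-27.3,-27.6],[1,-3,3.2,-12.6,32,-27.3,-27.6],[1,-0.8,5.4,-15.1,32,-27.3,-27.6],[1,-0.8,5.4,-15.1,32,-27.3,-27.6],[1,-0.8,5.4,-15.1,32,-27.3,-27.6]]]'
python3 - <<'E'
from h import *
w=env.get_image("wrist"); cv2.imwrite("pics/w15.png",w["frame"][:,:,::-1]); s=env.get_image("scene"); crop(s,130,90,330,290,3,"pics/s15.png")
o=env.observe(); print(o["q"].round(1))
print(onz(env.get_image("scene"),212.6,216.1,.085),onz(env.get_image("top"),366,203,.085))
pts=[[.5867+.037*np.cos(a),-.2208+.037*np.sin(a),.085] for a in np.linspace(0,6.28,40)]
f=w["frame"][:,:,::-1].copy()
for q in proj(w,pts): cv2.circle(f,tuple(int(x) for x in q.round()),1,(0,0,255),-1)
cv2.imwrite("pics/w15b.png",f)
E
```

```text
time_s: 28.75
position: [0.5377, -0.2706, 0.1004]
tool_rot: [[0.708, 0.613, 0.352], [-0.706, 0.613, 0.354], [0.001, -0.499, 0.867]]
ft_force: [-0.6, 0.0, 0.6]
grip_width: 0.0854
[-60.3  41.5  88.1  57.6  81.8 -41.5]
[ 0.58724736 -0.22017504  0.085     ] [ 0.58687329 -0.22243259  0.085     ]
```

View pics/w15b.png

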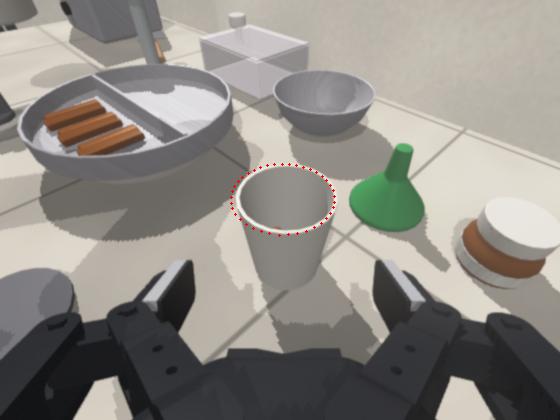

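View pics/s15.png

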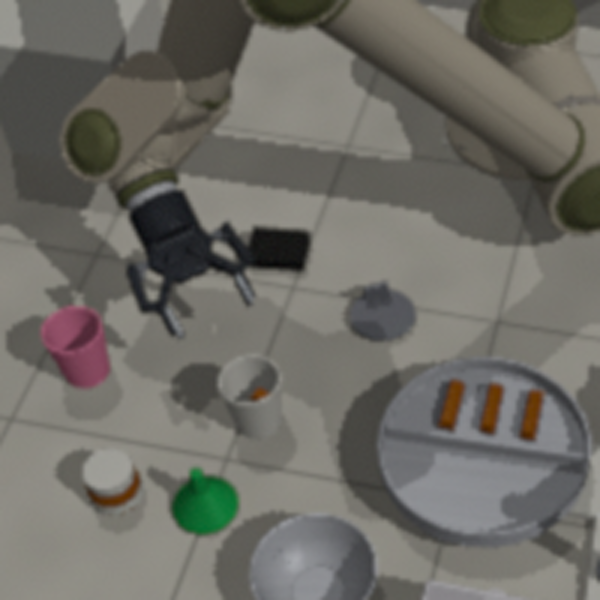

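The cup is centred between the fingers: its rim centre is near (284,199) and matches the projection. I'll go in along the tool axis and grip gently.

```bash
python3 -m inch '[[[1,1.5,1.5,-1.2,0,0,0],[1,3,3,-2.5,0,0,0],[1,4.6,4.6,-3.7,0,0,0],[1,6.1,6.2,-5,0,0,0],[1,6.1,6.2,-5,0,0,0],[1,6.1,6.2,-5,0,0,0]]]' 25
python3 - <<'E'
from h import *
w=env.get_image("wrist"); cv2.imwrite("pics/w16.png",w["frame"][:,:,::-1]); s=env.get_image("scene"); crop(s,150,140,260,250,5,"pics/s16.png")
E
```

```text
time_s: 29.7
position: [0.5986, -0.2088, 0.0496]
tool_rot: [[0.707, 0.613, 0.353], [-0.707, 0.613, 0.352], [-0.001, -0.498, 0.867]]
ft_force: [0.8, -0.7, 0.4]
grip_width: 0.085
```

View pics/w16.png

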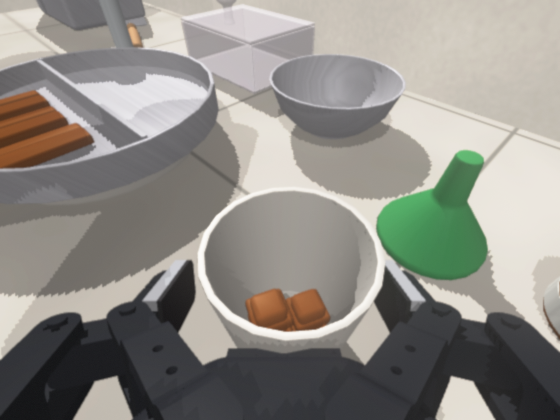

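View pics/s16.png

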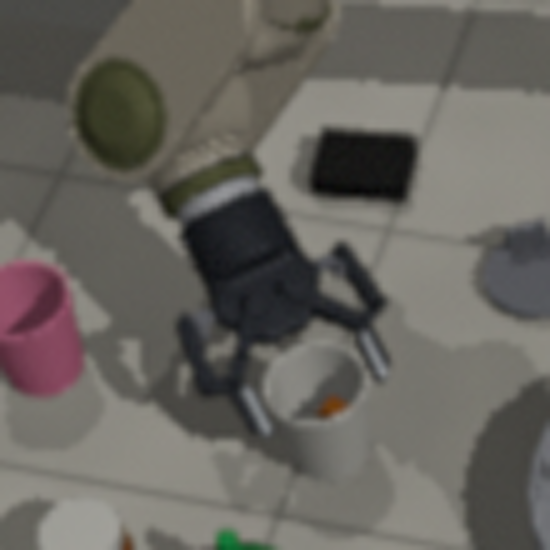

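```bash
python3 -m inch '[[[-1,0,0,0,0,0,0],[-1,0,0,0,0,0,0],[-1,0,0,0,0,0,0],[-1,0,0,0,0,0,0],[-1,0,0,0.5,0,0,0],[-1,0,0,1.5,0,0,0],[-1,0,0,3,0,0,0],[-1,0,0,6,0,0,0],[-1,0,0,9,0,0,0],[-1,0,0,12,0,0,0],[-1,0,0,12,0,0,0]]]' 45
python3 - <<'E'
from h import *
w=env.get_image("wrist"); cv2.imwrite("pics/w17.png",w["frame"][:,:,::-1]); s=env.get_image("scene"); crop(s,130,120,260,250,5,"pics/s17.png")
o=env.observe();print(o["q"].round(1),o["ft_force"])
E
```

```text
time_s: 31.18
position: [0.5988, -0.2087, 0.1719]
tool_rot: [[0.707, 0.614, 0.35], [-0.707, 0.612, 0.355], [0.004, -0.499, 0.867]]
ft_force: [-0.2, 0.3, -1.8]
grip_width: 0.069
[-51.6  35.7  85.3  60.9  80.2 -30.1] [-0.37173943 -0.53990978 -2.34456418]
```

View pics/w17.png

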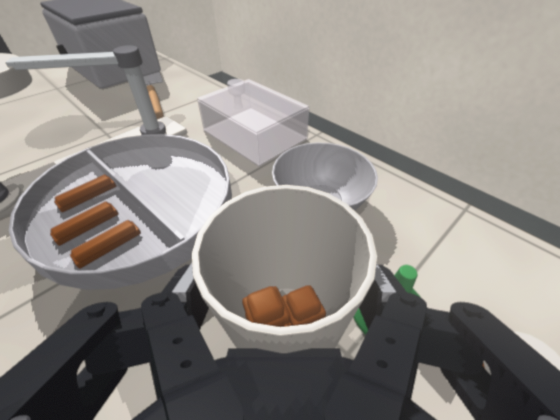

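View pics/s17.png

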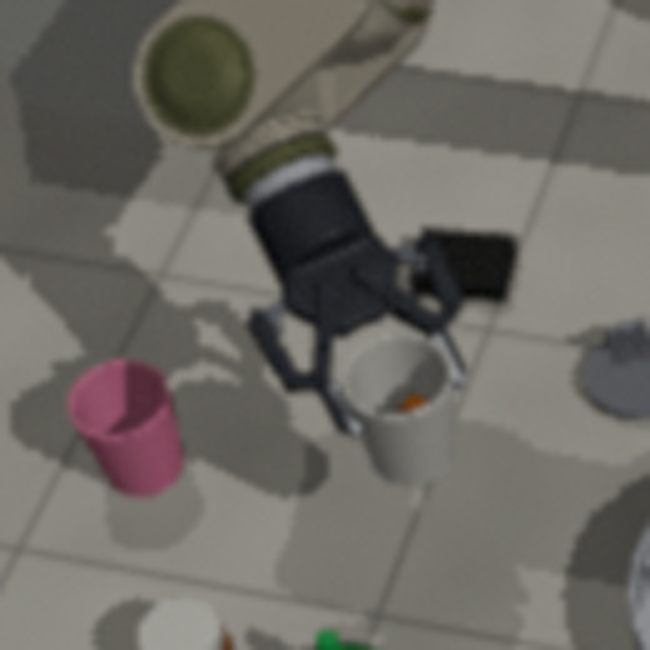

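Cup held (69 mm opening, lifted upright with caps inside). I'll carry it over the far half, pitching the tool up 20°.

```bash
python3 -m inch '[[[-1,0,4,1,0,0,0],[-1,1,8,1,2.8,-2.8,0],[-1,2,12,1,5.6,-5.6,0],[-1,3,16,1,8.5,-8.5,0],[-1,4,20,1,11.3,-11.3,0],[-1,5,24,1,14.1,-14.1,0],[-1,6,28,1,14.1,-14.1,0],[-1,7,33.3,1,14.1,-14.1,0],[-1,7,33.3,1,14.1,-14.1,0],[-1,7,33.3,1,14.1,-14.1,0]]]' 45
python3 - <<'E'
from h import *
w=env.get_image("wrist"); cv2.imwrite("pics/w18.png",w["frame"][:,:,::-1]); s=env.get_image("scene"); crop(s,200,120,400,290,3.5,"pics/s18.png")
o=env.observe();print(o["q"].round(1),o["ft_force"])
E
```

```text
time_s: 32.52
position: [0.6684, 0.1243, 0.1784]
tool_rot: [[0.707, 0.696, 0.124], [-0.707, 0.697, 0.121], [-0.002, -0.174, 0.985]]
ft_force: [0.4, -0.1, -1.8]
grip_width: 0.0688
[-20.3  37.5 101.7 102.5  66.4 -49.5] [-0.13062962 -1.08099034 -1.8296583 ]
```

View pics/s18.png

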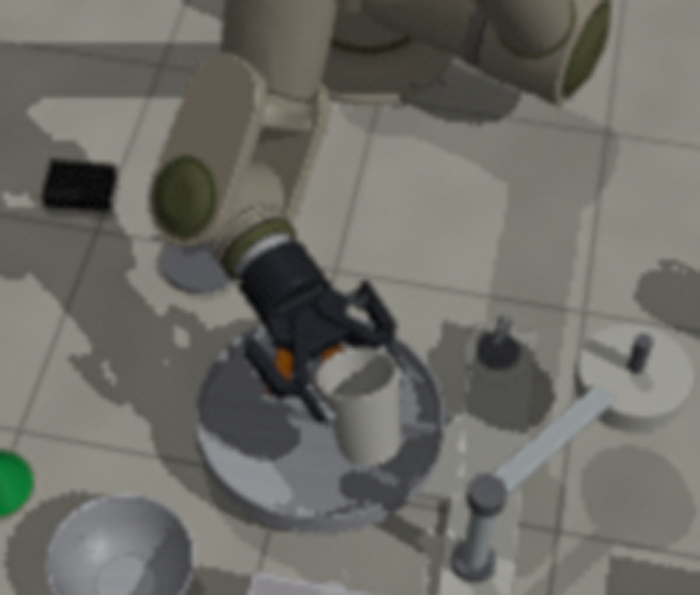

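```bash
python3 -m inch '[[[-1,0,0,0,7,7,-1.7],[-1,0,0,0,14,14,-3.5],[-1,0,0,0,21,21,-5.2],[-1,0,0,0,28,28,-7],[-1,0,0,0,35,35,-8.7],[-1,0,0,0,42,42,-10.4],[-1,0,0,0,48.7,48.7,-12.2],[-1,0,0,-3,48.7,48.7,-12.2],[-1,0,0,-6.5,48.7,48.7,-12.2],[-1,0,0,-6.5,48.7,48.7,-12.2],[-1,0,0,-6.5,48.7,48.7,-12.2]]]' 45
python3 - <<'E'
from h import *
w=env.get_image("wrist"); cv2.imwrite("pics/w19.png",w["frame"][:,:,::-1]); s=env.get_image("scene"); crop(s,200,120,400,290,3.5,"pics/s19.png")
o=env.observe();print(o["q"].round(1),o["ft_force"])
E
```

```text
time_s: 34.0
position: [0.6689, 0.1237, 0.1154]
tool_rot: [[0.127, 0.698, 0.704], [-0.357, 0.695, -0.624], [-0.925, -0.172, 0.338]]
ft_force: [0.9, 0.9, -1.7]
grip_width: 0.0685
[-20.2  44.7 103.  106.2  68.5  11.2] [ 0.0917404   0.85269858 -1.45932638]
```

View pics/s19.png

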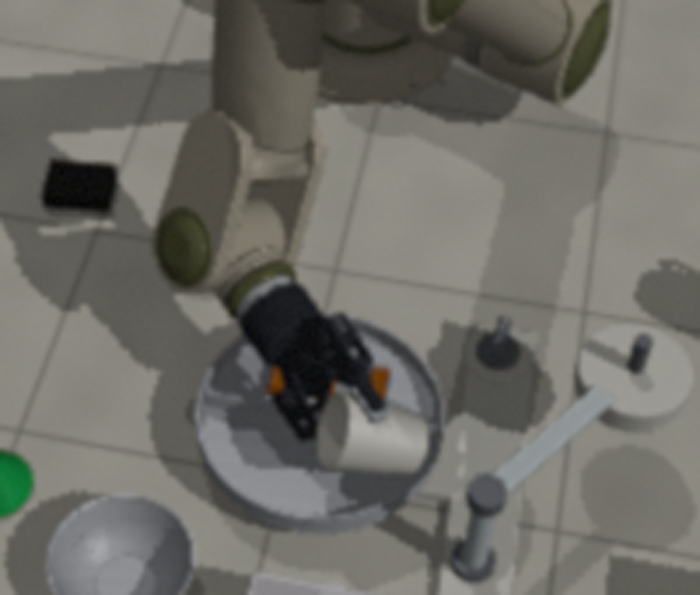

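View pics/w19.png

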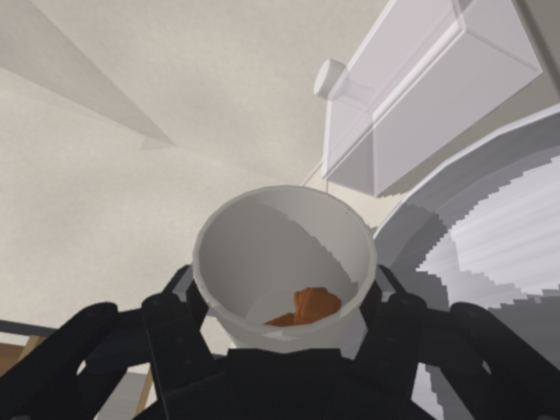

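```bash
python3 -m inch '[[[-1,0,0,0,4.9,4.9,-1.2],[-1,0,0,0,9.7,9.7,-2.4],[-1,0,0,0,14.6,14.6,-3.6],[-1,0,0,0,18.8,18.8,-4.6],[-1,0,0,0,22.3,22.3,-5.5],[-1,0,0,0,25.8,25.8,-6.4],[-1,0,0,0,29.3,29.2,-7.2],[-1,0,0,0,32.8,32.7,-8.1],[-1,0,0,0,36.2,36.1,-8.9],[-1,0,0,0,39.7,39.6,-9.8],[-1,0,0,0,43.2,43.1,-10.7],[-1,0,0,0,46.7,46.6,-11.5],[-1,0,0,0,50.2,50,-12.4],[-1,0,0,0,53.7,53.5,-13.2],[-1,0,0,0,57.2,57,-14.1],[-1,0,0,0,60.6,60.5,-15],[-1,0,0,0,62.7,62.6,-15.5],[-1,0,0,0,62.7,62.6,-15.5],[-1,0,0,0,62.7,62.6,-15.5]]]' 45
python3 - <<'E'
from h import *
w=env.get_image("wrist"); cv2.imwrite("pics/w20.png",w["frame"][:,:,::-1]); s=env.get_image("scene"); crop(s,200,120,400,290,3.5,"pics/s20.png")
o=env.observe();print(o["q"].round(1),o["ft_force"])
E
```

```text
time_s: 36.48
position: [0.6686, 0.1245, 0.115]
tool_rot: [[-0.706, 0.697, 0.129], [0.622, 0.696, -0.358], [-0.34, -0.173, -0.925]]
ft_force: [-0.1, 0.9, -0.5]
grip_width: 0.0687
[-20.2  44.8 103.  106.1  68.5 101.1] [-0.40509007  0.15765601 -0.48019015]
```

View pics/s20.png

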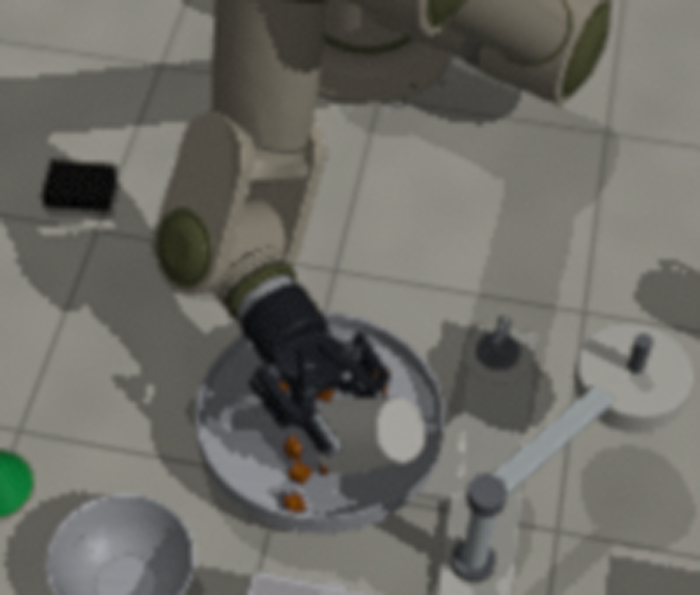

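View pics/w20.png

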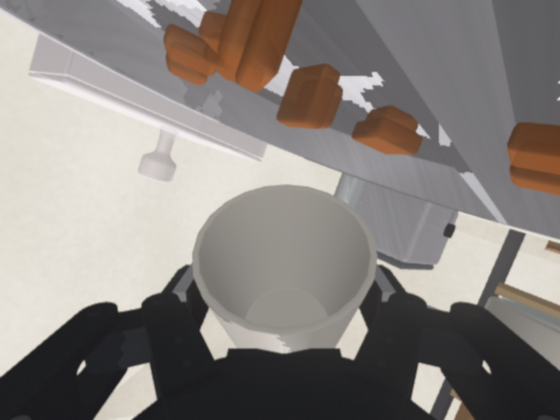

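The wrist view shows the cup empty. I'll raise it, roll back and count the caps in the tray.

```bash
python3 -m inch '[[[-1,0,0,2,0,0,0],[-1,0,0,6,-5,-5,1.2],[-1,0,0,9,-12,-12,3],[-1,0,0,9,-19,-19,4.7],[-1,0,0,9,-26,-26,6.5],[-1,0,0,9,-33,-33,8.2],[-1,0,0,9,-40,-40,9.9],[-1,0,0,9,-47,-47,11.7],[-1,0,0,9,-54,-54,13.4],[-1,0,0,9,-61,-61,15.2],[-1,0,0,9,-68,-68,16.9],[-1,0,0,9,-75,-75,18.6],[-1,0,0,9,-82,-82,20.4],[-1,0,0,9,-89,-89,22.1],[-1,0,0,9,-96,-96,23.8],[-1,0,0,9,-103,-103,25.6],[-1,0,0,9,-111.5,-111.4,27.7],[-1,0,0,9,-111.5,-111.4,27.7],[-1,0,0,9,-111.5,-111.4,27.7]]]' 45
python3 -m inch '[[[-1,-2,-6,0,0,0,0],[-1,-4,-12,0,-6,6,0],[-1,-6,-18,0,-10,10,0],[-1,-7,-24,0,-14.1,14.1,0],[-1,-7,-30,0,-14.1,14.1,0],[-1,-7,-33.3,0,-14.1,14.1,0],[-1,-7,-33.3,0,-14.1,14.1,0],[-1,-7,-33.3,0,-14.1,14.1,0]]]' 45
python3 - <<'E'
from h import *
w=env.get_image("wrist"); cv2.imwrite("pics/w21.png",w["frame"][:,:,::-1]); s=env.get_image("top"); crop(s,210,150,400,290,4.2,"pics/t21.png")
o=env.observe();print(o["q"].round(1),o["ft_force"],o["position"])
E
```

```text
time_s: 38.95
position: [0.6685, 0.1245, 0.2043]
tool_rot: [[0.706, 0.697, 0.123], [-0.708, 0.696, 0.122], [-0.001, -0.173, 0.985]]
ft_force: [0.1, 0.8, 0.3]
grip_width: 0.0688
time_s: 39.95
position: [0.5984, -0.2076, 0.2042]
tool_rot: [[0.707, 0.613, 0.353], [-0.707, 0.613, 0.352], [-0.0, -0.499, 0.867]]
ft_force: [-0.3, 0.1, -2.2]
grip_width: 0.0688
[-51.5  32.9  83.5  60.3  82.3 -26.1] [-0.87068679 -0.20955776 -1.21512058] [ 0.59849962 -0.20714511  0.2043858 ]
```

View pics/w21.png

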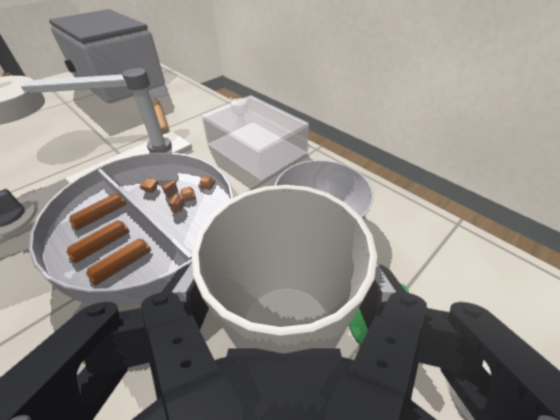

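View pics/t21.png

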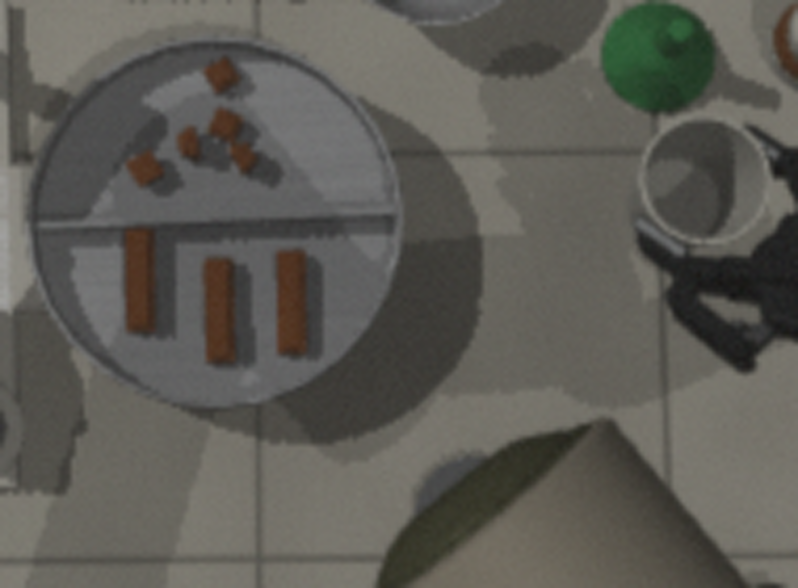

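Five caps lie in the far half at crop (222,73), (225,123), (190,143), (243,157) and (145,168); three bars lie in the near half, the left one nudged toward the divider. The cup is empty. I'll set it down.

```bash
python3 -m inch '[[[-1,0,-0.1,-5,0,0,0],[-1,0,-0.1,-10,0,0,0],[-1,0,-0.1,-13,0,0,0],[-1,0,-0.1,-14.5,0,0,0],[-1,0,-0.1,-15.2,0,0,0],[-1,0,-0.1,-15.4,0,0,0],[-1,0,-0.1,-15.4,0,0,0],[0.5,0,-0.1,-15.4,0,0,0],[1,0,-0.1,-15.4,0,0,0],[1,0,-0.1,-15.4,0,0,0],[1,0,-0.1,-15.4,0,0,0]]]' 45
python3 - <<'E'
from h import *
w=env.get_image("wrist"); cv2.imwrite("pics/w22.png",w["frame"][:,:,::-1])
E
```

```text
time_s: 41.42
position: [0.5986, -0.2095, 0.0504]
tool_rot: [[0.707, 0.614, 0.351], [-0.707, 0.612, 0.354], [0.002, -0.499, 0.867]]
ft_force: [-0.7, -0.3, -0.3]
grip_width: 0.0855
```

View pics/w22.png

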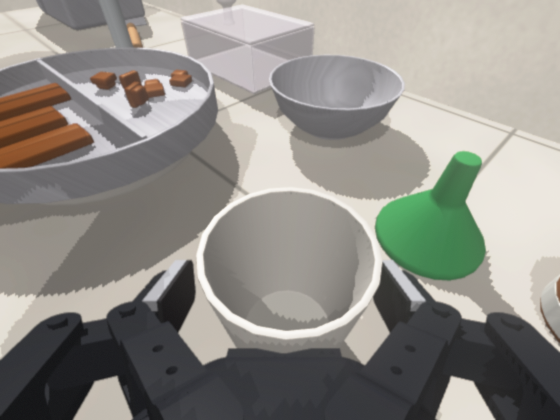

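```bash
python3 -m inch '[[[1,-1.5,-1.5,1.2,0,0,0],[1,-3,-3,2.5,0,0,0],[1,-5,-5,4,0,0,0],[1,-7,-7,6,0,0,0],[1,-8,-8,10,0,0,0],[1,-8,-8,15,0,0,0],[1,-8,-8,15,0,0,0]]]' 45
python3 - <<'E'
from h import *; from kin import Ro
o=env.observe(); R0=o["tool_rot"]; print(o["position"],o["q"].round(1))
a=np.radians(-20); R=np.c_[[np.cos(a),np.sin(a),0],[0,0,-1],np.cross([np.cos(a),np.sin(a),0],[0,0,-1])]
print(np.degrees(Ro.from_matrix(R@R0.T).as_rotvec()).round(1))
t=env.get_image("top"); cv2.imwrite("pics/t23.png",t["frame"][:,:,::-1])
E
```

```text
time_s: 42.35
position: [0.5184, -0.2907, 0.2038]
tool_rot: [[0.707, 0.616, 0.349], [-0.708, 0.609, 0.359], [0.009, -0.5, 0.866]]
ft_force: [-0.3, -0.4, -0.1]
grip_width: 0.0852
[ 0.51841748 -0.29072193  0.20380024] [-63.   33.1  83.2  55.6  90.8 -31.9]
[-50.7  32.9  22.4]
```

View pics/t23.png

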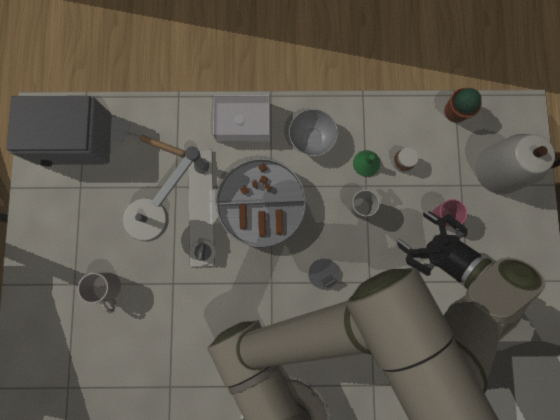

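```bash
python3 -m inch '[[[0.2,0,0,3,-8,5.2,3.6],[0.2,0,0,6,-16,10.4,7.1],[0.2,0,0,6,-24,15.6,10.7],[0.2,0,0,6,-32,20.8,14.2],[0.2,0,0,6,-41,26.6,18.2],[0.2,0,0,6,-50.7,32.9,22.4],[0.2,0,0,6,-50.7,32.9,22.4],[0.2,0,0,6,-50.7,32.9,22.4]]]' 25
python3 - <<'E'
from h import *
o=env.observe(); print(o["q"].round(1))
t=env.get_image("top"); crop(t,100,130,260,280,5,"pics/t24.png")
E
```

```text
time_s: 43.4
position: [0.5184, -0.2893, 0.2592]
tool_rot: [[0.937, -0.004, 0.348], [-0.348, 0.006, 0.937], [-0.006, -1.0, 0.004]]
ft_force: [-0.8, 0.0, 0.6]
grip_width: 0.0514
[-40.6  25.5  63.7   0.1  91.2 -20.2]
```

View pics/t24.png

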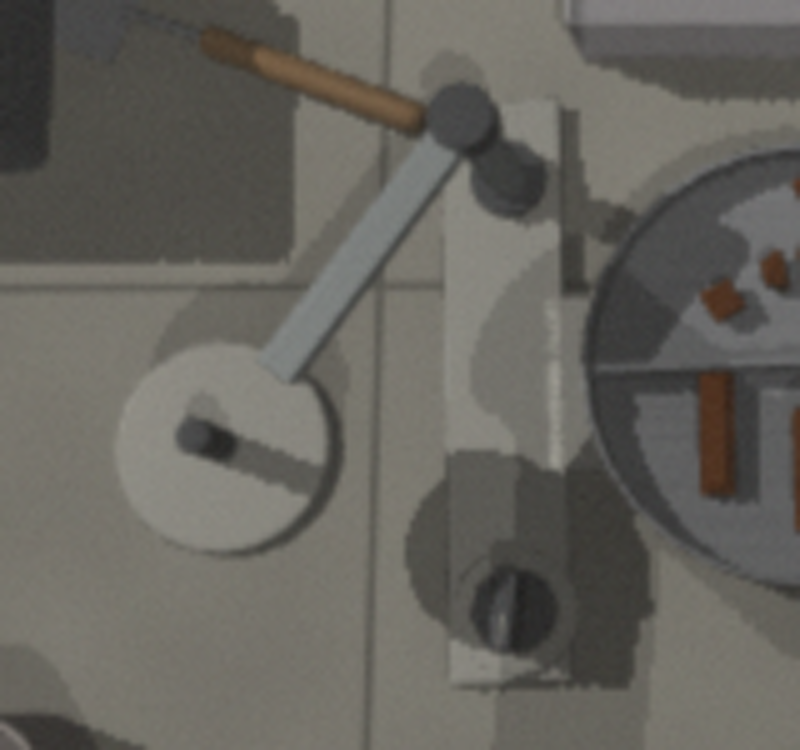

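```bash
python3 -m inch '[[[0.2,0,6,0,0,0,5],[0.2,0,12,0,0,0,10],[0.2,0,18,0,0,0,20],[0.2,0,24,0,0,0,30],[0.2,0,30,0,0,0,35],[0.2,0,36,0,0,0,35],[0.2,0,42,0,0,0,35],[0.2,1,48,0,0,0,35],[0.2,2,54,0,0,0,35],[0.2,2.2,60,0,0,0,35],[0.2,2.2,65.3,0,0,0,35],[0.2,2.2,65.3,0,0,0,35],[0.2,2.2,65.3,0,0,0,35]]]' 25
python3 - <<'E'
from h import *
w=env.get_image("wrist"); cv2.imwrite("pics/w25.png",w["frame"][:,:,::-1])
t=env.get_image("top"); print(onz(t,138.0,216.6,.185)); o=env.observe(); print(o["q"].round(1))
for p in ([.5405,.364,.185],[.5405,.364,.14],[.707,.24,.146]): print(proj(w,p))
E
```

```text
time_s: 45.08
position: [0.5411, 0.3622, 0.2597]
tool_rot: [[0.968, -0.006, -0.251], [0.251, 0.0, 0.968], [-0.006, -1.0, 0.002]]
ft_force: [-0.1, -0.4, 0.2]
grip_width: 0.0511
[0.54045767 0.35779457 0.185     ]
[23.3 31.7 52.8  0.1 95.7  8.8]
[[284.16333678 218.7526748 ]]
[[284.3763895  204.06334698]]
[[411.17754456 358.61221309]]
```

View pics/w25.png

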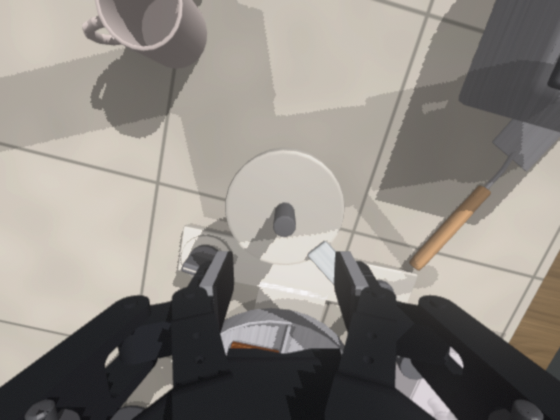

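```bash
python3 -m inch '[[[0,0,0.1,-5,0,0,0],[0,0,0.1,-9,0,0,0],[0,0,0.1,-10.5,0,0,0],[0,0,0.1,-10.5,0,0,0],[-1,0,0.1,-10.5,0,0,0],[-1,0,0.1,-10.5,0,0,0],[-1,0,0.1,-10.5,0,0,0],[-1,0,0.1,-10.5,0,0,0]]]' 25
python3 - <<'E'
from h import *
a=np.array([.5800,.0762]);p=env.observe()["position"][:2]; print(p)
m=(a+p)/2;d=p-a;L=np.linalg.norm(d);n=np.array([d[1],-d[0]])/L; H=m+n*np.sqrt(.208**2-L*L/4); print(H)
v=p-H;a0=np.degrees(np.arctan2(v[1],v[0])); print(a0)
for k in range(1,18):
    an=np.radians(a0+6*k); q=H+.208*np.array([np.cos(an),np.sin(an)]); print(k,((q-p)*100).round(1),q.round(4))
E
```

```text
time_s: 46.18
position: [0.5411, 0.3648, 0.1572]
tool_rot: [[0.968, -0.001, -0.253], [0.253, 0.001, 0.968], [-0.001, -1.0, 0.002]]
ft_force: [-1.6, -0.4, 5.8]
grip_width: 0.0169
[0.54112537 0.36478617]
[0.70777827 0.24032408]
143.24636387693124
1 [-1.2 -1.8] [0.529  0.3467]
2 [-2.2 -3.7] [0.5189 0.3274]
3 [-3.  -5.8] [0.5108 0.3072]
4 [-3.6 -7.9] [0.5049 0.2862]
5 [ -4. -10.] [0.5012 0.2648]
6 [ -4.1 -12.2] [0.4998 0.2431]
7 [ -4.  -14.3] [0.5006 0.2213]
8 [ -3.7 -16.5] [0.5038 0.1998]
9 [ -3.2 -18.6] [0.5091 0.1787]
10 [ -2.4 -20.7] [0.5167 0.1582]
11 [ -1.5 -22.6] [0.5263 0.1387]
12 [ -0.3 -24.4] [0.5379 0.1203]
13 [  1.  -26.2] [0.5514 0.1032]
14 [  2.5 -27.7] [0.5666 0.0876]
15 [  4.2 -29.1] [0.5833 0.0737]
16 [  6.  -30.3] [0.6014 0.0616]
17 [  8.  -31.3] [0.6207 0.0514]
```

```bash
python3 -m inch '[[[-1,-1.2,-1.8,0.1,0,0,0],[-1,-2.2,-3.7,0.1,0,0,0],[-1,-3,-5.8,0.1,0,0,0],[-1,-3.6,-7.9,0.1,0,0,0],[-1,-4,-10,0.1,0,0,0],[-1,-4.1,-12.2,0.1,0,0,0],[-1,-4,-14.3,0.1,0,0,0],[-1,-3.7,-16.5,0.1,0,0,0],[-1,-3.2,-18.6,0.1,0,0,0],[-1,-2.4,-20.7,0.1,0,0,0],[-1,-1.5,-22.6,0.1,0,0,0],[-1,-0.3,-24.4,0.1,0,0,0],[-1,1,-26.2,0.1,0,0,0],[-1,2.5,-27.7,0.1,0,0,0],[-1,4.2,-29.1,0.1,0,0,0],[-1,5.5,-30,0.1,0,0,0],[-1,5.5,-30,0.1,0,0,0],[-1,5.5,-30,0.1,0,0,0]]]' 25
```

```text
time_s: 48.42
position: [0.5938, 0.0791, 0.1579]
tool_rot: [[0.965, -0.005, -0.261], [0.261, 0.026, 0.965], [0.002, -1.0, 0.026]]
ft_force: [-5.4, 68.4, 10.2]
grip_width: 0.011
```

```bash
python3 -m inch '[[[-1,-0.2,1.4,0,0,0,0],[-1,-0.2,1.4,0,0,0,0]]]' 25
python3 - <<'E'
from h import *
w=env.get_image("wrist"); cv2.imwrite("pics/w26.png",w["frame"][:,:,::-1]); s=env.get_image("scene"); crop(s,230,150,390,300,4,"pics/s26.png")
print(env.observe()["ft_force"])
E
```

```text
time_s: 48.68
position: [0.5931, 0.083, 0.1575]
tool_rot: [[0.967, -0.003, -0.256], [0.256, 0.006, 0.967], [-0.002, -1.0, 0.007]]
ft_force: [-2.5, 20.3, 5.3]
grip_width: -0.0001
[-2.94899553 20.12079304  4.64507398]
```

View pics/w26.png

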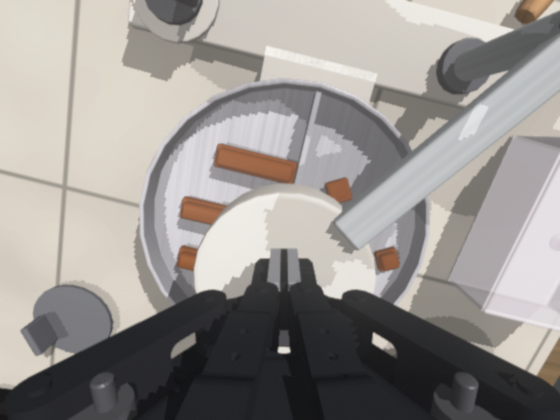

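View pics/s26.png

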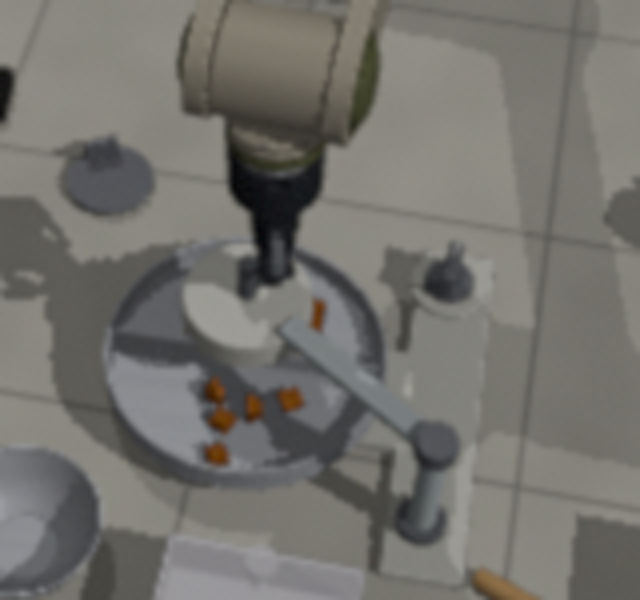

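The fingers slipped off the peg at the stop. I'll lift clear and measure where the lamp really is.

```bash
python3 -m inch '[[[-1,0,0,1,0,0,0],[-1,0,0,4,0,0,0],[-1,0,0,8,0,0,0],[-1,-1,-3,10,0,0,0],[-1,-2,-6,11,0,0,0],[-1,-2,-6,11,0,0,0]]]' 25
python3 - <<'E'
from h import *
w=env.get_image("wrist"); cv2.imwrite("pics/w27.png",w["frame"][:,:,::-1]); s=env.get_image("scene"); crop(s,230,150,390,300,4,"pics/s27.png")
t=env.get_image("top"); crop(t,170,120,330,280,4,"pics/t27.png")
print(env.observe()["ft_force"])
E
```

```text
time_s: 49.52
position: [0.5735, 0.0171, 0.2678]
tool_rot: [[0.968, -0.002, -0.25], [0.25, -0.001, 0.968], [-0.002, -1.0, -0.0]]
ft_force: [-0.3, 0.7, 0.4]
grip_width: -0.0001
[0.06950935 0.21782598 1.56625413]
```

View pics/w27.png

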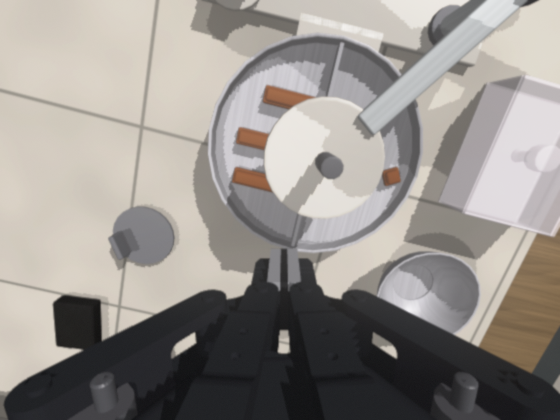

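View pics/s27.png

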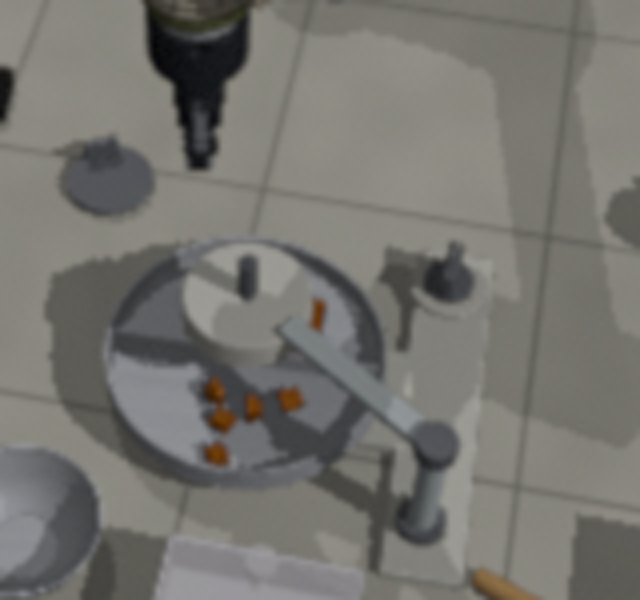

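View pics/t27.png

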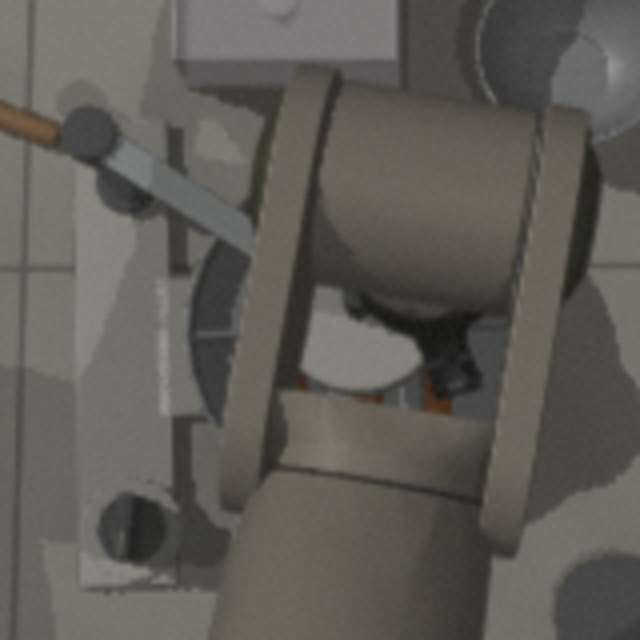

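Run:
```python
from h import *
w=env.get_image("wrist"); s=env.get_image("scene"); crop(w,290,120,370,200,8,"pics/w28.png")
print(tri([(s,247/4+230-.4,259/4+150-.4),(w,330,164)]), onz(s,291.3,214.4,.185), onz(w,332,165,.185))
print(onz(w,325,157,.14))
```

```text
[0.59554804 0.06685352 0.18674092] [0.59449987 0.06463822 0.185     ] [0.59736077 0.06824877 0.185     ]
[0.59746038 0.06989644 0.14      ]
```

View pics/w28.png

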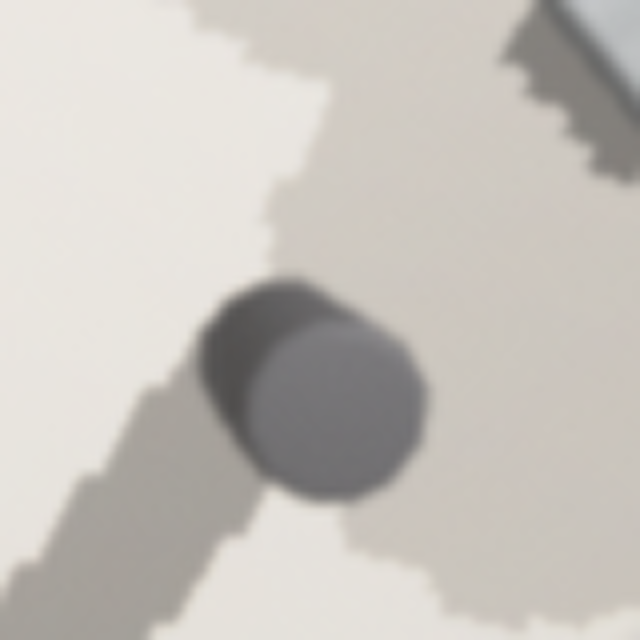

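The peg is at about (0.597,0.068) and the arm felt the stop, so the lamp is at about 0 rad. Next, the knob.

```bash
python3 -m inch '[[[0,-3,3,0,0,0,10],[0,-6,6,0,0,0,20],[0,-9,9,0,0,0,30],[0,-11.4,12,0,0,0,40],[0,-11.4,15,0,0,0,50],[0,-11.4,18,0,0,0,60],[0,-11.4,21.2,-3,0,0,70],[0,-11.4,21.2,-6.8,0,0,76],[0,-11.4,21.2,-6.8,0,0,76],[0,-11.4,21.2,-6.8,0,0,76]]]' 40
python3 - <<'E'
from h import *
w=env.get_image("wrist"); cv2.imwrite("pics/w29.png",w["frame"][:,:,::-1]); s=env.get_image("scene"); crop(s,310,180,370,240,8,"pics/s29.png")
o=env.observe();print(o["q"].round(1)); print(proj(w,[.46,.2275,.063]))
E
```

```text
time_s: 51.02
position: [0.4602, 0.2307, 0.1996]
tool_rot: [[-0.009, 0.0, -1.0], [1.0, -0.004, -0.009], [-0.004, -1.0, -0.0]]
ft_force: [0.0, 0.7, 0.2]
grip_width: 0.0428
[ 13.5  19.8  83.   -0.2  77.2 -77. ]
[[281.17089797 201.45723364]]
```

View pics/w29.png

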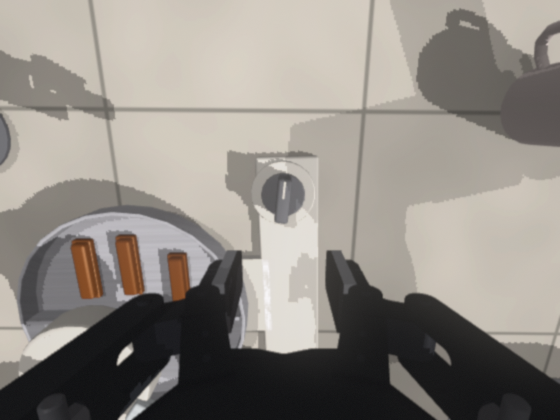

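View pics/s29.png

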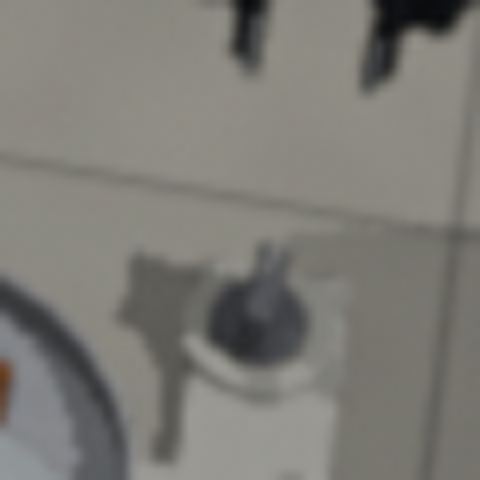

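Run:
```python
from h import *
w=env.get_image("wrist"); crop(w,240,150,330,240,8,"pics/w30.png")
```

```text
(no output)
```

View pics/w30.png

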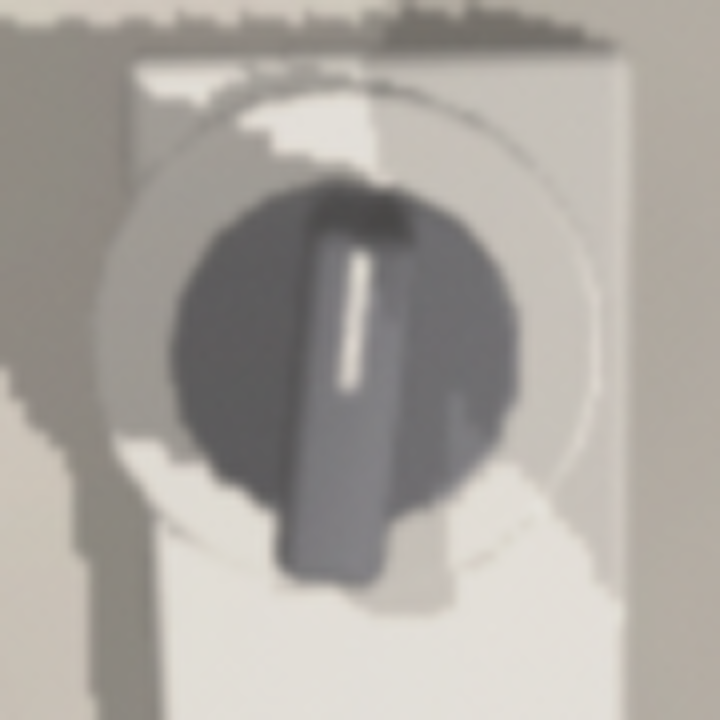

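Run:
```python
from h import *
w=env.get_image("wrist"); c=lambda u,v,z:onz(w,u/8+240-.44,v/8+150-.44,z)
for z in(.055,.063):
    a=c(360,232,z);b=c(332,578,z);print((a+b)/2,np.linalg.norm(a-b),np.degrees(np.arctan2(b[1]-a[1],b[0]-a[0])),np.linalg.norm(c(282,560,z)-c(386,565,z)))
print("dial",c(347,350,.035),"ring",c(350,342,.02))
```

```text
[0.46127975 0.22876895 0.055     ] 0.043883794987318876 -4.017122782865816 0.013034375660419456
[0.45932001 0.22880916 0.063     ] 0.04266094601958354 -4.017122782865806 0.012671164757031873
dial [0.45831628 0.22877026 0.035     ] ring [0.46048391 0.22910084 0.02      ]
```

```bash
python3 -m inch '[[[0,-0.1,-0.15,-5,0,0,-4.5],[0,-0.1,-0.15,-10,0,0,-4.5],[0,-0.1,-0.15,-14,0,0,-4.5],[0,-0.1,-0.15,-15.7,0,0,-4.5],[0,-0.1,-0.15,-15.7,0,0,-4.5],[-1,-0.1,-0.15,-15.7,0,0,-4.5],[-1,-0.1,-0.15,-15.7,0,0,-4.5],[-1,-0.1,-0.15,-15.7,0,0,-4.5]]]' 50
```

```text
time_s: 52.22
position: [0.4593, 0.2293, 0.0427]
tool_rot: [[0.067, 0.001, -0.998], [0.998, -0.003, 0.067], [-0.003, -1.0, -0.001]]
ft_force: [-1.2, 0.6, 6.5]
grip_width: 0.0123
```

```bash
python3 -m inch '[[[-1,0,0,0.1,0,0,-7],[-1,0,0,0.1,0,0,-14],[-1,0,0,0.1,0,0,-21],[-1,0,0,0.1,0,0,-28],[-1,0,0,0.1,0,0,-35],[-1,0,0,0.1,0,0,-42],[-1,0,0,0.1,0,0,-49],[-1,0,0,0.1,0,0,-56],[-1,0,0,0.1,0,0,-63],[-1,0,0,0.1,0,0,-70],[-1,0,0,0.1,0,0,-76],[-1,0,0,0.1,0,0,-79],[-1,0,0,0.1,0,0,-79],[-1,0,0,0.1,0,0,-79]]]' 50
python3 - <<'E'
from rig import env
o=env.observe(); print(o["wrist_torque"],o["q"].round(1))
E
```

```text
time_s: 53.98
position: [0.4617, 0.2317, 0.0429]
tool_rot: [[0.992, 0.004, -0.123], [0.123, 0.007, 0.992], [0.005, -1.0, 0.006]]
ft_force: [10.3, 17.2, -13.9]
grip_width: 0.0123
[ 2.93566865 -1.92539484 -0.01557972] [13.3 31.2 94.8  0.4 53.7  6. ]
```

```bash
python3 -m inch '[[[-0.3,0,0,0,0,0,0],[0,0,0,0,0,0,0],[0,0,0,3,0,0,0],[0,0,0,8,0,0,0],[0,-3,0,14,0,0,0],[0,-6,0,20,0,0,0],[0,-8,5,22,0,0,0],[0,-8,5,22,0,0,0],[0,-8,5,22,0,0,0]]]'
python3 - <<'E'
from h import *
w=env.get_image("wrist"); cv2.imwrite("pics/w31.png",w["frame"][:,:,::-1]); s=env.get_image("scene"); cv2.imwrite("pics/s31.png",s["frame"][:,:,::-1])
t=env.get_image("top"); crop(t,170,120,400,290,3.4,"pics/t31.png"); print(env.observe()["ft_force"])
E
```

```text
time_s: 55.1
position: [0.3783, 0.2786, 0.2619]
tool_rot: [[0.992, -0.005, -0.125], [0.125, 0.0, 0.992], [-0.005, -1.0, 0.001]]
ft_force: [-0.3, 0.1, -0.8]
grip_width: 0.0423
[ 0.17037395 -0.08824425 -0.10891218]
```

View pics/w31.png

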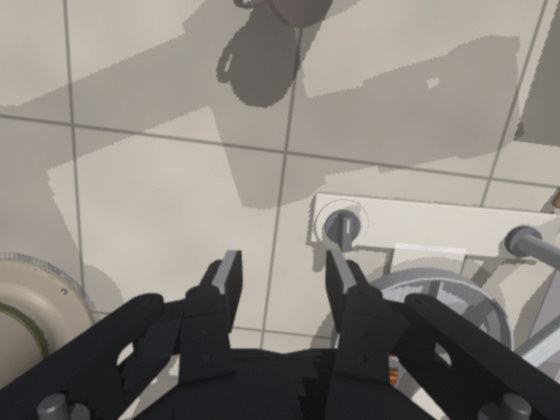

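View pics/s31.png

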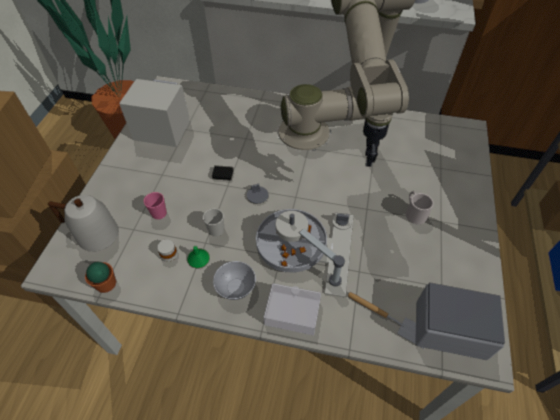

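View pics/t31.png

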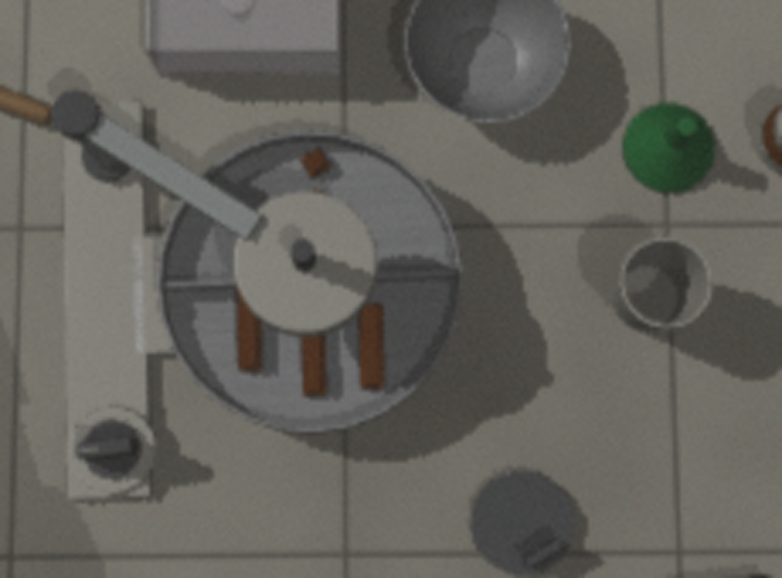

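Run:
```python
from h import *
t=env.get_image("top"); k=3.4; c=lambda u,v,z:onz(t,u/k+170-.35,v/k+120-.35,z)
p=c(304,247,.185);H=c(74,113,.146);C=c(312,283,.057); print("peg",p,"post",H,"tray",C)
g=lambda v:np.degrees(np.arctan2(v[1],v[0])); print("lamp off deg",g(C-H)-g(p-H))
a=c(80,451,.06);b=c(138,443,.06);print("knob bar dir",g(b-a))
a=c(165,286,.057);b=c(457,271,.057);print("divider",g(a-b)-90)
l=c(527,520,.01);q=c(666,282,.085);print("lid",l,np.hypot(*(l-C)[:2]),"cup",q,np.hypot(*(q-C)[:2]))
w=env.get_image("wrist"); crop(w,305,185,385,265,8,"pics/w32.png")
```

```text
peg [0.59911944 0.06231364 0.185     ] post [0.71141632 0.23973953 0.146     ] tray [0.59333548 0.06175488 0.057     ]
lamp off deg -1.2309482415418245
knob bar dir -82.50192981074672
divider 2.653557637567701
lid [ 0.40059478 -0.11480086  0.01      ] 0.2613826841198393 cup [ 0.5880012  -0.22120507  0.085     ] 0.2830102300960849
```

View pics/w32.png

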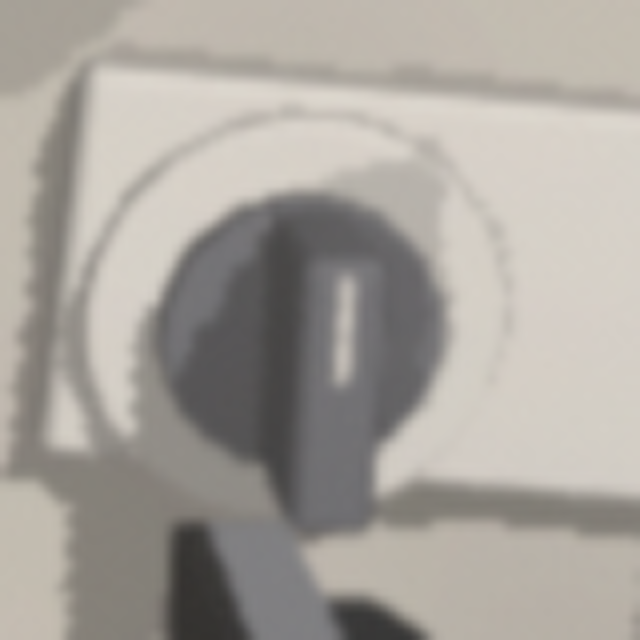

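Run:
```python
from rig import env
print(env.close_job())
```

```text
the job is handed in; nothing more can be done
None
```

I did the whole job in the required order and handed it in at about 55 s of robot time. No verdict is reported.

**What I did:**
- Swung the lamp to about 1.65 rad and laid three space-bar caps in the near half of the tray.
- Set the lid on the counter, poured the cup into the far half and stood the empty cup back where it had been.
- Swung the lamp back to its stop and turned the knob last.

**Last checks:**
- **Caps and bars:** Five keycaps were in the far half after the pour, and the cup looked empty in the wrist view. The three bars were in the near half. In the last top picture the lamp head hides four of the five keycaps; an earlier view with the lamp back over the tray showed all five.
- **Lamp:** The peg measures within about 1.2° of the middle of the tray.
- **Knob:** The bar lies at about -82.5° in the world frame, so it has turned about 1.46 rad. The rule needs more than 1.3 rad.
- **Lid and cup:** They are 0.26 m and 0.28 m from the tray middle. The cup is upright.
- **Bystanders:** I saw none of them moved in the pictures, but I did not measure them.

**What did not go cleanly:**
- At the lamp stop the fingers pushed too far, with about 68 N sideways, and slipped off the peg. I backed off and confirmed from the cameras that the lamp was at its stop.
- The left bar shifted a few centimetres toward the divider around the time of the pour and stayed in the near half. I don't know whether I touched it or it was the announced knock.
- Two divider measurements of the station's rotation disagreed (1.0° and 2.7°). I used 1°; the knob passes its limit with either.

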